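# Draw the race tray out from under the guard shutter

## Task

Raise the guard shutter by its red handle until it stays up by itself, reach in under it, tip the front edge of the blue tray up onto the sill with its tail still on the floor, and draw the tray out of the cage. Set it down flat, centred on the red mat and square to it, with the bearing ring still lying in it, and let go; leave the shutter up. Keep the tray from tipping steeply and leave the gauge stand, the oil bottle and the spare ring where they stand.

Things in the scene. Friction and masses are not known exactly. Their poses are not given: they have to be found in the camera images.
- cage: (mm) Fixed cream guard cage, 300 wide (y), 215 deep (x), wire roof at 221 to 235; walls 12 thick, open only in front. Origin: bench level, middle of the sill's front face; x points into the cage, z up. Steel sill across the opening: 16 high, x 0 to 14. Sash guides (x -12 to 18, |y| 142 to 160) rise to 460, joined by a bar at the top. Its floor is the bench (z = 0).
- sash (a joint): (mm) Height of the clear shutter over the cage's front: 0 shut (start), 0.25 m at the top stop. Slides straight up at cage x -11 to -1; shut, its lower edge is at 8 and upper at 179. 0.7 to 0.9 kg; rail friction 3 N, and a balance weight on the cage's left side carries more the higher it is: friction holds it from about 155 up, below about 90 it slides shut. Raising takes about 12 N at first.
- sash_handle (a point): (mm) Middle of the red upright handle bar on the shutter: 18 wide (y), 18 deep (x), 54 high; 48 in front of the cage's origin (28 free between bar and shutter, bridged by two arms 14 wide, 20 above and below the middle), 125 above the bench when shut. Moves with the shutter. Axes as the cage's.
- tray_center (a point): Centre (half-way up) of the blue open tray, 100 mm (x) by 140 mm (y) by 26 mm high, walls and floor 3 mm, 0.4 to 0.6 kg, loose on the cage floor. 13 mm above its underside. x points from its handle to its tail, y to the left, z up.
- tray_grip (a point): Centre of the orange ball knob, 28 mm across, on a steel post (14 by 12 mm) outside the middle of the tray's front wall: 60 mm in front of the tray's centre, 52 mm above the underside. Pinched by the ball, the tray pivots freely about the line between the pads, so lifting it tips the front up while the tail stays down. Axes as the tray's.
- tray_front (a point): Middle of the tray's lower front edge (50 mm in front of its centre, at the underside).
- tray_rear (a point): Middle of the tray's lower rear edge (50 mm behind its centre, at the underside).
- race_center (a point): Centre of the steel bearing ring lying flat and loose in the tray: 76 mm outside, 58 mm inside diameter, 22 mm high, about 0.3 kg.
- mat: Flat red mat with a yellow border painted on the bench, 160 mm (x) by 200 mm (y), no height to speak of. Origin at its middle; axes along its sides.
- gauge: Loose dial gauge stand (bystander): round base 80 mm across and 28 mm high, column 16 mm thick and 198 mm high, dial 50 mm across at 165 mm height reaching 90 mm out along its own +x. Origin under the base.
- oil: Loose yellow oil bottle (bystander), 56 mm across, 130 mm high. Origin under its middle.
- spare: Loose spare steel ring (bystander) lying flat, 72 mm across, 34 mm high. Origin under its middle.

How it is judged:
On the way, in this order (a step that is already met when the one before it is completed fails the run):
1. the shutter stands raised well up and still, by itself, not touched by the robot (value of joint sash above 0.09 m and velocity of joint sash between -0.01 and 0.01 m/s and contact force between each of the arm, the fingers and cage below 0.3 N), for 0.4 s.
2. the tray's front edge is tipped up over the sill with its tail still on the cage floor (height (world z) of tray_front above 0.015 m and height (world z) of tray_rear below 0.008 m and x of tray_front in the frame of cage below 0.012 m and x of tray_rear in the frame of cage above 0.02 m), for 0.04 s.
At the end, for the whole second after the job is handed in: The tray lies flat on the red mat, its centre within 30 mm of the mat's middle and square to it within 0.2 rad, the ring inside it, nothing held or moving; the shutter still up by itself (90 mm or more) (value of joint sash above 0.09 m and horizontal distance between tray_center and mat below 0.03 m and angle between the x axis of tray_center and the x axis of mat, either way round below 0.2 rad and angle between tray_center's own z axis and vertical below 0.05 rad and height (world z) of tray_center below 0.02 m and distance of tray_center from where it was at the start of the episode above 0.05 m and x of race_center in the frame of tray_center between -0.05 and 0.05 m and y of race_center in the frame of tray_center between -0.07 and 0.07 m and z of race_center in the frame of tray_center between -0.015 and 0.02 m and contact force between the fingers and anything else below 0.3 N and velocity of joint sash above -0.01 m/s); the robot touches nothing.
It fails at once if the tray is tipped by more than 0.5 rad (angle between tray_center's own z axis and vertical above 0.5 rad).
It fails at once if the ring leaves the tray (not (x of race_center in the frame of tray_center between -0.05 and 0.05 m and y of race_center in the frame of tray_center between -0.07 and 0.07 m and z of race_center in the frame of tray_center between -0.015 and 0.035 m)).
It fails at once if the dial gauge stand is moved by more than 20 mm or tipped (distance of gauge from where it was at the start of the episode above 0.02 m or angle between gauge's own z axis and vertical above 0.3 rad).
It fails at once if the oil bottle is moved by more than 20 mm or tipped (distance of oil from where it was at the start of the episode above 0.02 m or angle between oil's own z axis and vertical above 0.3 rad).
It fails at once if the spare ring is moved by more than 20 mm or tipped (distance of spare from where it was at the start of the episode above 0.02 m or angle between spare's own z axis and vertical above 0.3 rad).
It also fails if it takes over 64 s, if anything falls off the work surface, if the arm or the gripper's body presses on something with over 40 N, if the wrist force passes 120 N, or if a joint passes its speed limit or range.

## Robot

A 7-joint arm with a two-finger parallel gripper is mounted at the origin on the work surface. World frame = base frame: x ahead of the robot, y to its left, z up, the work surface at z = 0. Lengths are in m, angles in rad, forces in N, time in s.
With the tool pointing down it reaches from about 0.4 to 0.85 m from the base axis. Payload 10.4 kg.
Tool frame: the origin (TCP) lies between the finger pads; the fingertips stand 17 mm ahead of it and the grasp point (between the pads) lies 2 mm behind it; z points along the fingers, y is the line along which they close (so a half turn about z gives the same grasp; the last joint's range is limited). The gripper opens to 85 mm and grips with 20 to 120 N. Pads are 22 mm wide; open, the fingers measure 114 mm over their backs; the gripper's body (76 mm by 85 mm) begins 54 mm behind the grasp point. The pads swing forward as they close: fully open they stand 13 mm farther back than shut.
Start: joints at [1.241, 0.332, -0.065, 1.46, 0.022, 1.35, -0.088], TCP at [0.189, -0.596, 0.213] pointing down, gripper open.
Joint ranges: [-2.6, 2.6], [-0.5, 2.12], [-1.47, 1.34], [0.16, 2.42], [-1.27, 4.41], [0.06, 2.06], [-2.6, 2.6]. Speed limits (rad/s): [2.22, 2.22, 2.79, 2.79, 3.14, 3.14, 3.14].

## Interface

Orientations are given as a unit quaternion [x, y, z, w].
In Python, from workcell import readout, imaging, manip gives the robot as it stands. The module is installed in compiled form; this text tells all that it offers.
- The arm moves only by the shell command python3 -m crank 'ROWS' [OPENING] [FORCE]. ROWS is JSON, a list of rows, each a list of 4 numbers: the shift along the tool's x, y, z as a fraction of full scale, then the turn about the tool's z as a fraction of full scale. In form: [[x, y, z, yaw], ...]. A call has 1 to 5 rows; each row is the pose to reach, as a shift and turn from the pose commanded when the call began, along the tool's axes at that moment; what a row does not reach only later rows make up. Full scale, the value 1, is 400 mm for a shift and 60 degrees for a turn. A row lasts 1/12 s, in which the tool goes at most 41.7 mm and 7.16 degrees, less where a joint would pass 70% of its speed; a pose out of reach is approached as far as the arm can. A call with a number of a shift or a turn outside -1 to 1 is refused whole. A call with a gripper value outside its range is refused whole. OPENING is the gripper command: -1 is shut, 1 is fully open, values between are in proportion, set as the call begins (- or left out, the last holds). The fingers move at their own pace and stop on an object; FORCE is the grip in N (left out, the last holds). Time passes only in rows, so rows that repeat a pose let the fingers close. It gives the time, the measured TCP pose, the force, the opening and the grip force at its end, in the units of the state.
- readout.get_obs(): the state, without advancing time (a new reading comes with each control period).
- imaging.camera(name): name is "side" or "top" or "wrist"; returns a dict with "color" (480x640x3 uint8, red, green, blue), "fx", "fy", "cx", "cy" (pixels), "rvec" (rotation vector, rad) and "tvec" (3), from world to camera coordinates, as OpenCV has them. Camera axes: x right, y down, z forward; pixel columns grow to the right and rows downward; lengths in m; the calibration is good to about 2 mm. A picture is of the moment at which its call begins. There is no depth.
- manip.hand_in(): hands the job in; it is judged then, once.
The state is a dict: "clock": time; "joint_pos": joint angles; "joint_velocities": joint speeds; "tau": joint torques, N m; "position": TCP position; "ee_rot": TCP orientation; "ft_force": force on the tool from outside, world axes, zero at the start; "torque": the same for the moment, N m; "grip_width": opening from 0.0 (shut) to 1.0 (fully open); "grasp_force": force on a finger pad.
Only numpy, scipy, OpenCV 4.12 (cv2) and the standard library are available. Lean on these libraries where they do the work, as an engineer would, in place of code of your own. Each camera call takes 0.05 s, during which the arm holds its last target. There are 200 camera calls.

## Working session

There is one attempt and no reset: what is moved stays moved. The work goes in short steps, Python scripts to look and compute and a shell command to move; the robot and the scene stay as the last step left them, time stands still between calls to the robot, and variables do not carry over. Pictures are saved under pics/ and viewed, at most 10 in all, crops included, and the job is handed in when it is done.

```bash
mkdir -p pics; cat > h.py <<'E'
import numpy as np, cv2
from scipy.spatial.transform import Rotation as R
from workcell import readout, imaging, manip
def cam(n):
    c=imaging.camera(n); c['R']=cv2.Rodrigues(np.array(c['rvec'],float))[0]; c['t']=np.array(c['tvec'],float).ravel()
    c['o']=-c['R'].T@c['t']; return c
def save(c,n): cv2.imwrite('pics/'+n,c['color'][:,:,::-1])
def ray(c,u,v,z):
    d=c['R'].T@np.array([(u-c['cx'])/c['fx'],(v-c['cy'])/c['fy'],1]); s=(z-c['o'][2])/d[2]; return c['o']+s*d
def proj(c,p):
    q=c['R']@np.array(p,float)+c['t']; return np.array([q[0]/q[2]*c['fx']+c['cx'],q[1]/q[2]*c['fy']+c['cy']])
def blobs(c,lo,hi,amin=60):
    hsv=cv2.cvtColor(c['color'],cv2.COLOR_RGB2HSV); m=cv2.inRange(hsv,np.array(lo),np.array(hi))
    cs,_=cv2.findContours(m,cv2.RETR_EXTERNAL,cv2.CHAIN_APPROX_NONE)
    return sorted([k for k in cs if cv2.contourArea(k)>amin],key=cv2.contourArea,reverse=True)
E
python3 - <<'E'
from h import *
o=readout.get_obs(); print(o['position'],o['ee_rot'],R.from_quat(o['ee_rot']).as_matrix().round(3),o['clock'],o['grip_width'])
for n in('top','side'):
    c=cam(n); save(c,n+'0.png'); print(n,c['o'],c['R'].round(3).tolist(),c['fx'])
E
```

```text
[ 0.18860729 -0.5954349   0.21230916] [ 9.88257080e-01  1.52798638e-01 -1.46311578e-04 -7.06356456e-04] [[ 0.953  0.302 -0.001]
 [ 0.302 -0.953  0.001]
 [-0.    -0.001 -1.   ]] 0.0 1.0000780934451858
top [0.39899871 0.0624835  1.02540164] [[0.115, -0.993, 0.006], [-0.972, -0.114, -0.207], [0.206, 0.018, -0.978]] 560.5867288644079
side [ 0.82784857 -0.50925815  0.68156179] [[0.938, 0.347, -0.013], [0.225, -0.636, -0.738], [-0.265, 0.689, -0.674]] 457.6315733436223
```

View pics/top0.png

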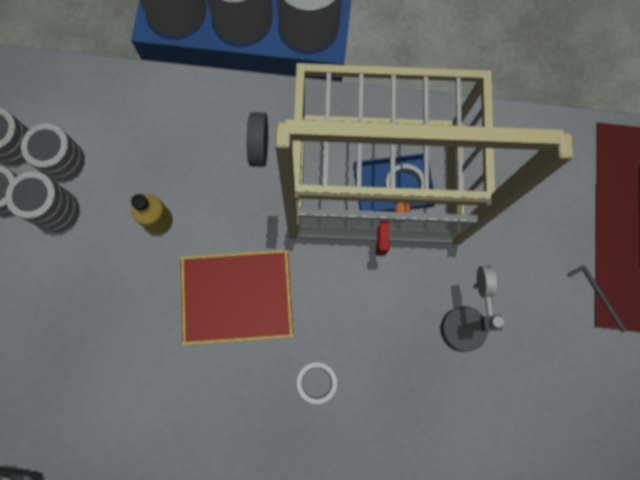

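View pics/side0.png

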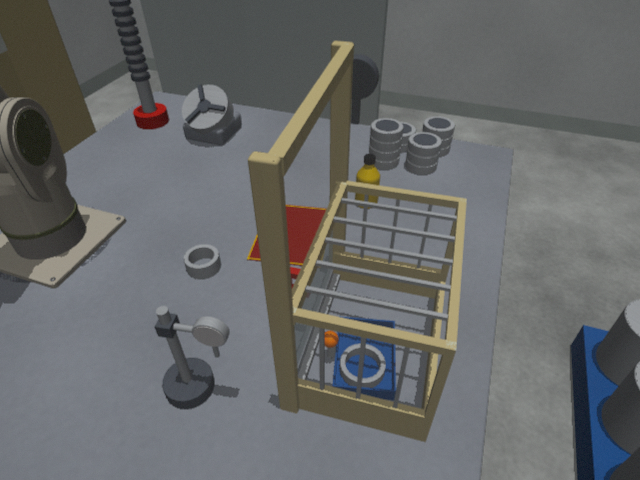

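The top view shows the red handle at about (384,237), the orange ball at (403,208), the tray with its ring at (395,183), and the mat at (237,297). The gauge is at (465,329), the spare ring at (317,384) and the oil bottle at (147,210). The side view shows the same layout, with the cage opening towards the robot.

```bash
cat > m.py <<'E'
from h import *
T=cam('top'); S=cam('side')
def tri(a,b):
    def d(c,p): v=c['R'].T@np.array([(p[0]-c['cx'])/c['fx'],(p[1]-c['cy'])/c['fy'],1]); return v/np.linalg.norm(v)
    d1,d2=d(T,a),d(S,b); s=np.linalg.lstsq(np.c_[d1,-d2],S['o']-T['o'],rcond=None)[0]
    p,q=T['o']+s[0]*d1,S['o']+s[1]*d2; return (p+q)/2,np.linalg.norm(p-q)
cols={'red':((0,150,60),(5,255,255)),'orange':((8,180,120),(18,255,255)),'blue':((100,140,50),(125,255,255)),'yel':((20,120,100),(30,255,255)),'cream':((18,50,60),(30,160,255))}
if __name__=='__main__':
  for c,n in((T,'T'),(S,'S')):
    for k,(lo,hi) in cols.items():
        for b in blobs(c,lo,hi,40)[:5]:
            r=cv2.minAreaRect(b); M=cv2.moments(b); print(n,k,cv2.contourArea(b),(round(M['m10']/M['m00'],1),round(M['m01']/M['m00'],1)),cv2.boxPoints(r).round(0).tolist())
  # mat
  # guesses from picture
  for nm,u,v,z in(('gaugebase',463,328,.028),('spare top',317,383,.034),('roofBL',297,64,.235),('roofBR',491,72,.235),('guideL front base',289,238,0),('guideR',456,244,0),('barL',279,147,.46),('barR',569,158,.46),('barLback',279,124,.46),('barRb',569,134,.46)):
    print(nm,ray(T,u,v,z).round(4))
E
python3 m.py
```

```text
T red 4743.0 (621.6, 199.8) [[598.0, 125.0], [639.0, 125.0], [639.0, 328.0], [598.0, 328.0]]
T red 742.5 (198.1, 273.0) [[166.0, 281.0], [203.0, 242.0], [226.0, 263.0], [190.0, 303.0]]
T red 262.0 (383.2, 236.7) [[378.0, 222.0], [388.0, 222.0], [388.0, 251.0], [378.0, 251.0]]
T blue 3653.0 (244.3, 40.3) [[133.0, 0.0], [349.0, 0.0], [349.0, 62.0], [133.0, 62.0]]
T blue 471.0 (374.7, 173.1) [[363.0, 162.0], [388.0, 162.0], [388.0, 185.0], [363.0, 185.0]]
T blue 221.5 (406.4, 179.9) [[397.0, 186.0], [397.0, 172.0], [418.0, 172.0], [418.0, 186.0]]
T blue 184.5 (376.8, 205.6) [[360.0, 208.0], [360.0, 202.0], [393.0, 203.0], [393.0, 210.0]]
T blue 91.0 (414.4, 161.6) [[397.0, 158.0], [422.0, 158.0], [422.0, 168.0], [397.0, 168.0]]
T yel 9011.5 (235.6, 297.0) [[177.0, 258.0], [287.0, 250.0], [293.0, 336.0], [183.0, 344.0]]
T yel 403.5 (148.9, 211.4) [[128.0, 211.0], [150.0, 191.0], [167.0, 209.0], [145.0, 229.0]]
T cream 19324.5 (398.0, 120.8) [[265.0, 68.0], [555.0, 26.0], [580.0, 196.0], [289.0, 238.0]]
T cream 9366.5 (235.6, 296.9) [[176.0, 256.0], [288.0, 249.0], [294.0, 337.0], [182.0,
[... 934 characters left out ...]
0]]
S blue 166.5 (369.2, 367.0) [[363.0, 356.0], [377.0, 356.0], [377.0, 376.0], [363.0, 376.0]]
S yel 284.0 (368.2, 174.5) [[357.0, 166.0], [379.0, 166.0], [379.0, 183.0], [357.0, 183.0]]
S cream 52307.5 (353.9, 272.5) [[236.0, 51.0], [447.0, 28.0], [490.0, 433.0], [280.0, 456.0]]
S cream 7925.5 (41.8, 68.3) [[-28.0, 10.0], [41.0, -15.0], [99.0, 139.0], [30.0, 165.0]]
gaugebase [ 0.4887 -0.2059  0.028 ]
spare top [0.3656 0.0396 0.034 ]
roofBL [0.8444 0.1289 0.235 ]
roofBR [ 0.8665 -0.1701  0.235 ]
guideL front base [0.6204 0.1206 0.    ]
guideR [ 0.6455 -0.1912  0.    ]
barL [0.6187 0.1174 0.46  ]
barR [ 0.6429 -0.1917  0.46  ]
barLback [0.6448 0.1207 0.46  ]
barRb [ 0.6703 -0.1912  0.46  ]
```

```bash
cat >> h.py <<'E'
C0=np.array([.642,-.036,0]); PSI=.075
def cage(p): return R.from_euler('z',-PSI).apply(np.array(p)-C0)
def world(p): return R.from_euler('z',PSI).apply(np.array(p))+C0
E
python3 - <<'E'
from m import *
from scipy.ndimage import label
# orange finer
for c in(T,S):
    for b in blobs(c,(5,150,60),(19,255,255),15): print('or',cv2.boundingRect(b),cv2.contourArea(b))
for a,b in(((403,208),(330,338)),):
    p,e=tri(a,b); print('ball',p,e,cage(p))
for z in(.052,): print(cage(ray(T,403,208,z)),cage(ray(S,330,338,z)))
for uv in((363,158),(430,155),(433,208),(357,210)): print('trayrim?',cage(ray(T,*uv,.026)).round(4))
print('handle top',cage(world([-.048,0,.152])),[proj(T,world([-.048+dx,dy,z])).round(0) for z in(.152,.098) for dx,dy in((-.009,0),(.009,0),(0,.009),(0,-.009))])
print('mat c',[ray(T,*q,0).round(4) for q in((181,257),(288,251),(292,335),(183,343))])
im=np.vstack([cv2.resize(T['color'][150:270,330:470],(800,0) if 0 else (700,600))]);cv2.imwrite('pics/t1.png',im[:,:,::-1])
E
```

```text
or (396, 202, 14, 9) 84.5
or (184, 269, 2, 34) 26.0
or (325, 331, 13, 16) 155.5
ball [ 0.68649139 -0.07901705  0.05586179] 0.0008770033432082199 [ 0.04114306 -0.04622985  0.05586179]
[ 0.04264774 -0.0466877   0.052     ] [ 0.04010087 -0.04377265  0.052     ]
trayrim? [0.1445 0.0249 0.026 ]
trayrim? [ 0.1559 -0.1014  0.026 ]
trayrim? [ 0.0524 -0.1065  0.026 ]
trayrim? [0.0426 0.0339 0.026 ]
handle top [-4.80000000e-02  3.92630163e-18  1.52000000e-01] [array([384., 250.]), array([384., 239.]), array([378., 245.]), array([390., 245.]), array([380., 257.]), array([380., 246.]), array([374., 251.]), array([385., 252.])]
mat c [array([0.5611, 0.3153, 0.    ]), array([0.5955, 0.1194, 0.    ]), array([0.4429, 0.0931, 0.    ]), array([0.4061, 0.2862, 0.    ])]
```

View pics/t1.png

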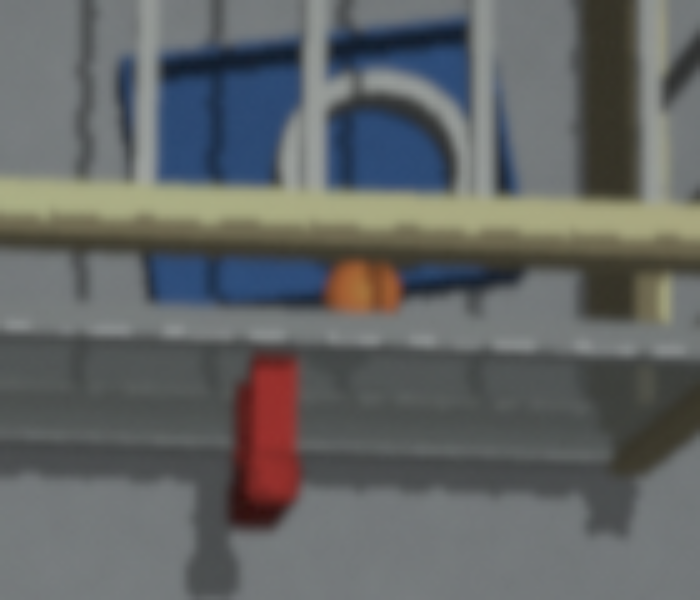

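Measurements: cage origin is at (0.642, -0.036) with yaw 0.075, and the handle is at cage (-0.048, 0). The ball is at cage (0.041, -0.045), and the tray is yawed about 0.07 relative to the cage. First move: raise, turn, and head for the handle.

```bash
cat > go.py <<'E'
import sys
from h import *
# args: cage x y, z, yaw(cage-relative)   -> fractions in tool axes ; prefix w for world
o=readout.get_obs(); a=sys.argv[1:]
if a[0]=='w': x,y,z,w=map(float,a[1:]); p=np.array([x,y,z])
else: x,y,z,w=map(float,a); p=world([x,y,z]); w+=PSI
r=R.from_quat(o['ee_rot']); d=r.inv().apply(p-o['position'])/.4
m=r.as_matrix(); yaw=np.arctan2(m[1,0],m[0,0]); e=(w-yaw+np.pi/2)%np.pi-np.pi/2
print('frac',d.round(3),'yaw',round(-e/np.radians(60),3),'| tcp cage',cage(o['position']).round(4),'yawcage',round(yaw-PSI,3),'tilt',m[2,2].round(4),'f',np.round(o['ft_force'],1),'grip',round(o['grip_width'],3),round(o['grasp_force'],1),'t',o['clock'],'q',np.round(o['joint_pos'],2))
E
python3 -m crank '[[0.05,0.02,-0.104,0.1],[0.1,0,-0.2,0.222],[0.2,0,-0.3,0.222],[0.3,0,-0.3,0.222],[0.4,0,-0.3,0.222]]' 1
python3 go.py -0.054 0 0.30 0
```

```text
clock: 0.72
position: [0.3293, -0.5523, 0.3362]
ee_rot: [0.999, 0.036, 0.001, 0.003]
ft_force: [1.6, -0.5, -0.3]
grip_width: 1.002
grasp_force: 0.0
frac [ 0.737 -1.232  0.086] yaw -0.003 | tcp cage [-0.3505 -0.4914  0.3362] yawcage -0.004 tilt -1.0 f [ 1.6 -0.5 -0.3] grip 1.002 0.0 t 0.7167 q [ 1.03  0.34 -0.09  1.19  0.03  1.6  -0.56]
```

```bash
python3 -m crank '[[0.4,-1,0,0],[0.4,-1,0,0],[0.4,-1,0,0],[0.4,-1,0,0],[0.4,-1,0,0]]' >/dev/null; python3 -m crank '[[0.1,-0.42,0,0],[0.2,-0.5,0,0],[0.3,-0.6,0,0],[0.3,-0.6,0,0],[0.3,-0.6,0,0]]' >/dev/null
python3 go.py -0.054 0 0.25 0; python3 -c "
from h import *
c=cam('side');save(c,'s1.png')"
```

```text
frac [ 0.324 -0.272  0.206] yaw -0.001 | tcp cage [-0.1839 -0.1086  0.3324] yawcage -0.001 tilt -1.0 f [ 0.6 -0.5  0.3] grip 0.998 0.0 t 1.55 q [ 0.65  0.02 -0.42  1.58  0.01  1.54 -1.27]
```

View pics/s1.png

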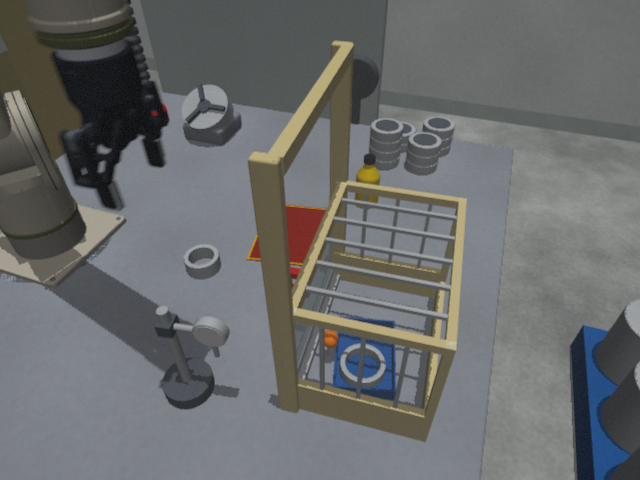

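The side view shows the two-finger hand at about (110,150), with the black gripper body above it and the cream wrist from about (85,20) up. I need its height, so I'll project the tool axis.

```bash
python3 - <<'E'
from h import *
c=cam('side'); o=readout.get_obs(); p=np.array(o['position']); im=c['color'][:,:,::-1].copy()
# horizontal direction perpendicular to view
v=c['o']-p; n=np.cross([0,0,1],v); n/=np.linalg.norm(n)
for h in range(-20,300,20):
    u=proj(c,p+[0,0,h/1000]); a=proj(c,p+[0,0,h/1000]+n*.05); b=proj(c,p+[0,0,h/1000]-n*.05)
    cv2.line(im,tuple(int(t) for t in a),tuple(int(t) for t in b),(0,255,0) if h%100 else (0,0,255),1)
cv2.imwrite('pics/s2.png',cv2.resize(im[0:220,0:220],(600,600)))
E
```

```text
(no output)
```

View pics/s2.png

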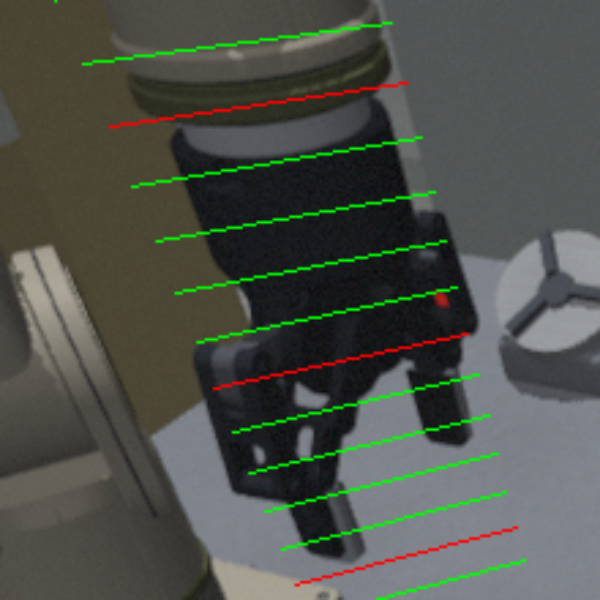

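The hand body reaches about 190 mm above the TCP, and the wrist flange starts at about 200 mm. I'll check where the roof actually begins.

```bash
python3 - <<'E'
from h import *
c=cam('top'); im=c['color'][:,:,::-1].copy()
def box(x0,x1,y0,y1,z,col):
    for cc in (im,):
        q=np.array([proj(c,world([x,y,z])) for x,y in((x0,y0),(x1,y0),(x1,y1),(x0,y1))]).astype(int); cv2.polylines(cc,[q],True,col,1)
for u,v in((395,188),(395,193),(395,200)): print(cage(ray(c,u,v,.235)).round(4))
box(0,.215,-.15,.15,.235,(0,255,0)); box(-.012,.018,-.16,.16,.46,(255,0,255)); box(-.012,.018,-.16,.16,0,(255,0,255)); box(-.011,-.001,-.14,.14,.179,(255,255,0)); box(0,.014,-.14,.14,.016,(0,255,255))
cv2.imwrite('pics/t2.png',cv2.resize(im[40:280,250:600],(800,548),interpolation=cv2.INTER_CUBIC))
E
```

```text
[ 0.0205 -0.004   0.235 ]
[ 0.0128 -0.0041  0.235 ]
[ 0.0021 -0.0042  0.235 ]
```

View pics/t2.png

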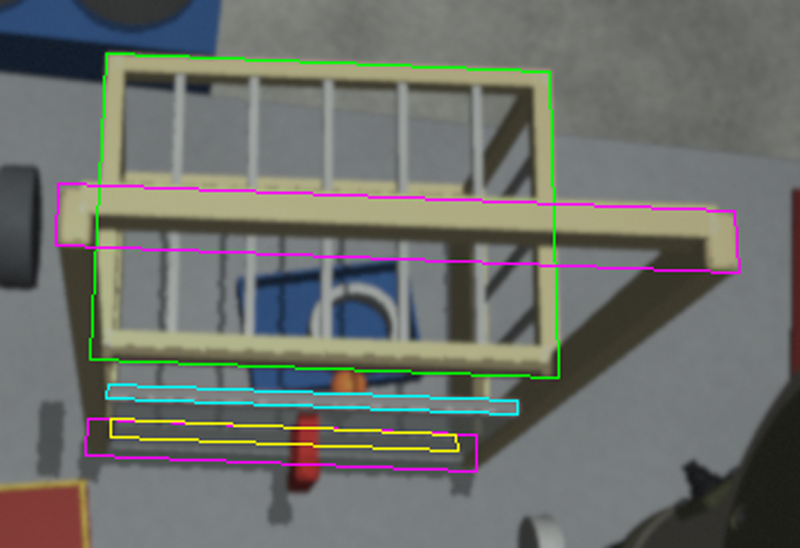

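```bash
python3 -m crank '[[0.3,-0.272,0.1,0],[0.3,-0.272,0.1,0],[0.3,-0.272,0.2,0],[0.316,-0.272,0.2,0],[0.316,-0.272,0.2,0]]' - 80 >/dev/null; python3 -m crank '[[0,0,0,0],[0,0,0,0]]' >/dev/null
python3 go.py -0.057 0 0.138 0; python3 -c "
from h import *
c=cam('wrist');save(c,'w1.png')"
```

```text
frac [ 0.003 -0.005  0.282] yaw -0.0 | tcp cage [-0.0581 -0.0021  0.2509] yawcage -0.0 tilt -1.0 f [-0.6 -0.1  0.2] grip 1.0 0.0 t 2.2833 q [ 0.43  0.27 -0.53  1.49  0.14  1.42 -1.6 ]
```

View pics/w1.png

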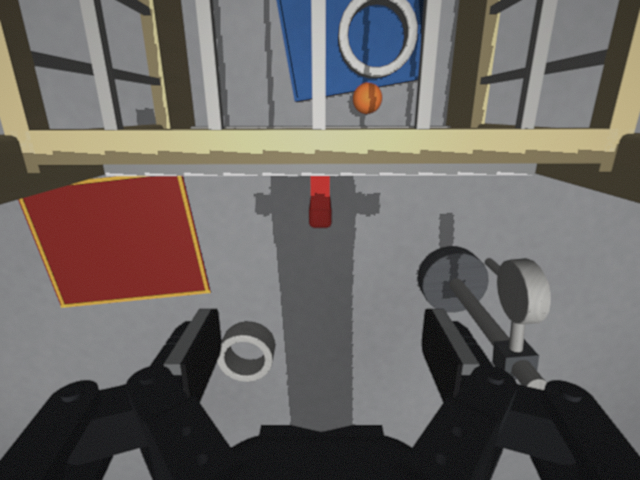

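The wrist view shows the handle bar at about (320,212), centred between the fingers. The ball is clear at (367,98) and the ring at (378,35).

```bash
python3 - <<'E'
from h import *
c=cam('wrist')
print('ball',cage(ray(c,367,98,.052)),'ring',cage(ray(c,378,35,.014)))
for b in blobs(c,(0,150,60),(5,255,255),60): print(cv2.boundingRect(b))
print([ (z,cage(ray(c,320,v,z)).round(4)[:2]) for v,z in((195,.152),(228,.098),(175,.152))])
for u,v in((295,102),(420,82)): print('trayfront',cage(ray(c,u,v,.026)).round(4))
print('cam',cage(c['o']))
E
python3 -m crank '[[0,-0.005,0.1,0],[0,-0.005,0.2,0],[0,-0.005,0.28,0],[0,-0.005,0.28,0],[0,-0.005,0.28,0]]'
```

```text
ball [ 0.04005526 -0.04582722  0.052     ] ring [ 0.09970003 -0.05895688  0.014     ]
(23, 177, 180, 127)
(308, 176, 21, 51)
[(0.152, array([-0.0311, -0.0014])), (0.098, array([-0.0742, -0.0012])), (0.152, array([-0.0162, -0.0015]))]
trayfront [0.0374 0.0241 0.026 ]
trayfront [ 0.0559 -0.1014  0.026 ]
cam [ 0.02629593 -0.00230098  0.41284077]
clock: 2.8
position: [0.5836, -0.0417, 0.1407]
ee_rot: [0.999, 0.036, -0.001, 0.0]
ft_force: [0.5, 0.1, 1.1]
grip_width: 1.001
grasp_force: 0.0
```

```bash
python3 -m crank '[[0,0,0,0],[0,0,0,0],[0,0,0,0],[0,0,0,0],[0,0,0,0]]' -1 80; python3 -m crank '[[0,0,-0.03,0],[0,0,-0.06,0],[0,0,-0.1,0],[0,0,-0.14,0],[0,0,-0.18,0]]'; python3 go.py -0.057 0 0.36 0
```

```text
clock: 3.22
position: [0.5848, -0.0402, 0.141]
ee_rot: [0.999, 0.037, 0.001, 0.0]
ft_force: [0.8, -0.4, 0.3]
grip_width: 0.299
grasp_force: 0.0
clock: 3.63
position: [0.5846, -0.04, 0.2144]
ee_rot: [0.999, 0.037, 0.001, 0.0]
ft_force: [0.3, 0.4, 0.6]
grip_width: -0.001
grasp_force: 0.0
frac [ 0.002  0.001 -0.364] yaw -0.0 | tcp cage [-0.0576  0.0003  0.2144] yawcage -0.0 tilt -1.0 f [0.3 0.4 0.6] grip -0.001 0.0 t 3.6333 q [ 0.43  0.29 -0.53  1.55  0.15  1.35 -1.62]
```

The fingers hadn't finished closing before I lifted, so I'll redo the grasp with a longer close.

```bash
python3 -m crank '[[0,0,-0.03,0],[0,0,-0.03,0],[0,0,-0.03,0],[0,0,-0.03,0],[0,0,-0.03,0]]' 0.2 >/dev/null; python3 -m crank '[[0,0,0,0],[0,0,0.1,0],[0,0,0.2,0],[0.003,0,0.225,0],[0.003,0,0.225,0]]';  python3 -m crank '[[0,0,0,0],[0,0,0,0],[0,0,0,0],[0,0,0,0],[0,0,0,0]]' -1 80;python3 -m crank '[[0,0,0,0],[0,0,0,0],[0,0,0,0]]'; python3 go.py -0.057 0 0.36 0
```

```text
clock: 4.47
position: [0.5833, -0.0401, 0.1308]
ee_rot: [0.999, 0.037, -0.003, -0.0]
ft_force: [-0.6, 0.6, 0.3]
grip_width: 0.598
grasp_force: 0.0
clock: 4.88
position: [0.5861, -0.0401, 0.1353]
ee_rot: [0.999, 0.037, 0.001, 0.0]
ft_force: [0.1, -0.9, -0.0]
grip_width: 0.0
grasp_force: 0.0
clock: 5.13
position: [0.5855, -0.0401, 0.1342]
ee_rot: [0.999, 0.037, 0.0, 0.0]
ft_force: [0.6, 0.0, -0.6]
grip_width: -0.003
grasp_force: 0.0
frac [-0.001  0.    -0.565] yaw -0.001 | tcp cage [-0.0566  0.0002  0.1342] yawcage -0.001 tilt -1.0 f [ 0.6  0.  -0.6] grip -0.003 0.0 t 5.1333 q [ 0.42  0.35 -0.52  1.64  0.19  1.2  -1.64]
```

```bash
python3 - <<'E'
from h import *
c=cam('wrist'); save(c,'w2.png')
o=readout.get_obs(); p=np.array(o['position']); print(proj(c,p),proj(c,p-[0,0,.017]),cage(c['o']))
for z in(.152,): print([proj(c,world([x,0,z])).round() for x in(-.057,-.039)])
E
```

```text
[322.92323286 290.53335035] [322.77565047 276.03109933] [0.02770019 0.00105314 0.29504543]
[array([324., 310.]), array([324., 274.])]
```

View pics/w2.png

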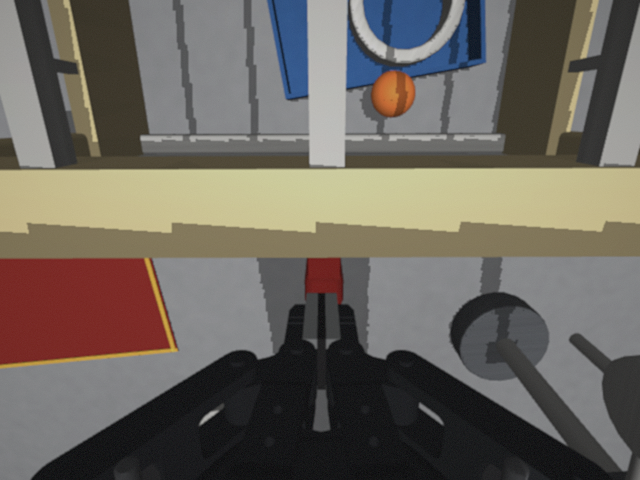

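The bar is about 7 mm further in than I assumed: its front top edge is at row ~295, against a predicted 310. I'll correct the cage origin and regrasp.

```bash
sed -i 's/C0=np.array(\[.642,-.036,0\])/C0=np.array([.6485,-.0355,0])/' h.py
python3 -m crank '[[0,0,-0.08,0],[0,0,-0.08,0],[0,0,-0.08,0],[0,0,-0.08,0],[0,0,-0.08,0]]' 0.2 >/dev/null; python3 go.py -0.052 0 0.136 0
```

```text
frac [0.029 0.    0.073] yaw -0.001 | tcp cage [-6.360e-02  1.000e-04  1.654e-01] yawcage -0.001 tilt -1.0 f [-0.1  0.6 -0.5] grip 0.601 0.0 t 5.6 q [ 0.42  0.33 -0.53  1.61  0.17  1.26 -1.63]
```

```bash
python3 -m crank '[[0.029,0,0,0],[0.029,0,0.04,0],[0.029,0,0.073,0],[0.029,0,0.073,0],[0.029,0,0.073,0]]' >/dev/null; python3 -m crank '[[0,0,0,0],[0,0,0,0],[0,0,0,0],[0,0,0,0],[0,0,0,0]]' -1 80 ;python3 -m crank '[[0,0,0,0],[0,0,0,0]]'; python3 go.py -0.052 0 0.36 0
```

```text
clock: 6.43
position: [0.5972, -0.0392, 0.1373]
ee_rot: [0.999, 0.037, 0.0, 0.0]
ft_force: [-0.1, 1.0, -0.1]
grip_width: 0.002
grasp_force: 0.0
clock: 6.6
position: [0.5971, -0.0392, 0.137]
ee_rot: [0.999, 0.037, 0.0, 0.0]
ft_force: [-0.3, 0.6, 0.4]
grip_width: 0.0
grasp_force: 0.0
frac [-0.001  0.001 -0.558] yaw -0.001 | tcp cage [-0.0515  0.0002  0.137 ] yawcage -0.001 tilt -1.0 f [-0.3  0.6  0.4] grip 0.0 0.0 t 6.6 q [ 0.41  0.37 -0.52  1.61  0.2   1.21 -1.65]
```

```bash
python3 - <<'E'
from h import *
c=cam('wrist'); im=c['color'][:,:,::-1].copy()
o=readout.get_obs(); p=np.array(o['position'])
for x,z in((-.057,.152),(-.039,.152)):
    a,b=[proj(c,world([x,y,z])).astype(int) for y in(-.009,.009)]; cv2.line(im,tuple(map(int,a)),tuple(map(int,b)),(0,255,0),1)
s=cam('side'); si=s['color'][:,:,::-1].copy()
w=np.vstack([cv2.resize(im[230:430,220:420],(400,400),interpolation=cv2.INTER_CUBIC)])
v=cv2.resize(si[150:300,230:380],(400,400),interpolation=cv2.INTER_CUBIC)
cv2.imwrite('pics/w3.png',np.hstack([w,v]))
E
```

```text
(no output)
```

View pics/w3.png

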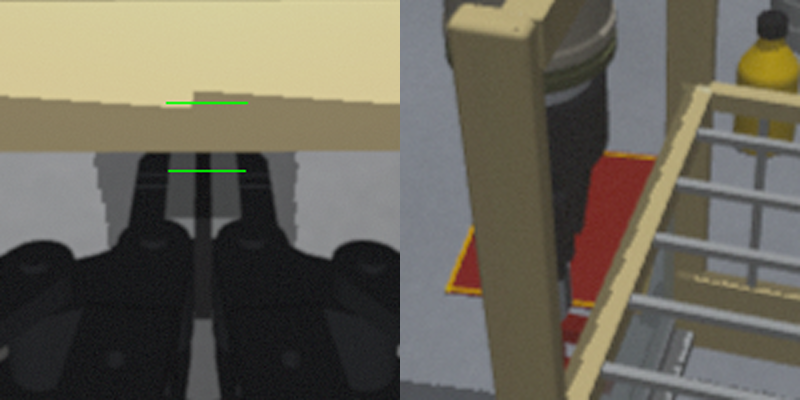

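```bash
python3 - <<'E'
from h import *
import h
s=cam('side'); o=readout.get_obs(); p=np.array(o['position'])
print('tcp',proj(s,p),'tip',proj(s,p-[0,0,.017]))
for C in((.642,-.036,0),(.6485,-.0355,0)):
    h.C0=np.array(C); f=lambda q:R.from_euler('z',PSI).apply(np.array(q))+h.C0
    print([proj(s,f([-.048,0,z])).round(0).tolist() for z in(.152,.125,.098)])
for b in blobs(s,(0,120,50),(6,255,255),20): print(cv2.boundingRect(b))
im=cv2.imread('pics/side0.png'); cv2.imwrite('pics/s3.png',np.hstack([cv2.resize(i[200:320,230:350],(400,400),interpolation=cv2.INTER_CUBIC) for i in(im,s['color'][:,:,::-1])]))
E
```

```text
tcp [287.08845934 274.34616645] tip [287.64142957 281.39665477]
[[285.0, 268.0], [286.0, 279.0], [287.0, 290.0]]
[[289.0, 268.0], [289.0, 280.0], [290.0, 291.0]]
(294, 209, 31, 54)
(133, 103, 35, 26)
(250, 239, 10, 19)
(291, 268, 9, 11)
```

View pics/s3.png

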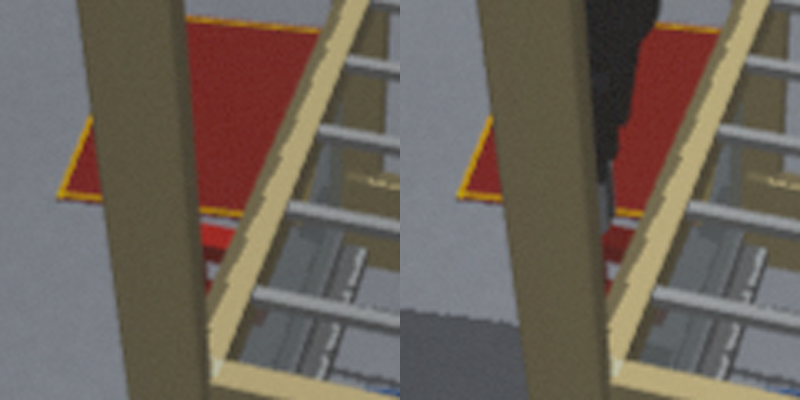

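The side view shows the closed fingertips ending at about (291,268), right at the handle's top. The calibrated TCP should put the tip at row 281, so the real tips sit about 30 mm higher than the readout implies. The fingers closed above the bar. I'll open, go 30 mm lower, and watch the force.

```bash
sed -i 's/C0=np.array(\[.6485,-.0355,0\])/C0=np.array([.644,-.036,0])/' h.py
python3 -m crank '[[0,0,-0.03,0],[0,0,-0.03,0],[0,0,-0.03,0],[0,0,-0.03,0],[0,0,-0.03,0]]' 0.2 >/dev/null; python3 go.py -0.052 0 0.106 0;  python3 -m crank '[[-0.012,0,0.03,0],[-0.012,0,0.06,0],[-0.012,0,0.085,0],[-0.012,0,0.105,0],[-0.012,0,0.105,0]]'
```

```text
frac [-0.012  0.001  0.107] yaw -0.001 | tcp cage [-0.0471  0.0003  0.1488] yawcage -0.001 tilt -1.0 f [0.8 0.5 0.2] grip 0.598 0.0 t 7.1667 q [ 0.41  0.36 -0.52  1.6   0.19  1.23 -1.64]
clock: 7.58
position: [0.5911, -0.0396, 0.1045]
ee_rot: [0.999, 0.037, -0.002, -0.0]
ft_force: [-0.4, 0.2, -0.7]
grip_width: 0.597
grasp_force: 0.0
```

```bash
python3 -m crank '[[0,0,0,0],[0,0,0,0],[0,0,0,0],[0,0,0,0],[0,0,0,0]]' -1 80 ;python3 -m crank '[[0,0,0,0],[0,0,0,0]]'; python3 go.py -0.052 0 0.36 0
```

```text
clock: 8.0
position: [0.5928, -0.0407, 0.1078]
ee_rot: [0.999, 0.037, 0.001, 0.001]
ft_force: [-1.7, -5.2, 4.6]
grip_width: 0.194
grasp_force: 79.5
clock: 8.17
position: [0.5928, -0.0406, 0.1077]
ee_rot: [0.999, 0.037, 0.001, 0.001]
ft_force: [-0.8, -5.3, 5.0]
grip_width: 0.191
grasp_force: 79.6
frac [-0.001 -0.001 -0.631] yaw -0.002 | tcp cage [-0.0514 -0.0008  0.1077] yawcage -0.002 tilt -1.0 f [-0.8 -5.3  5. ] grip 0.191 79.6 t 8.1667 q [ 0.41  0.39 -0.52  1.65  0.21  1.15 -1.66]
```

Gripped at the bar's width. Raising.

```bash
python3 -m crank '[[0,0,-0.03,0],[0,0,-0.07,0],[0,0,-0.12,0],[0,0,-0.17,0],[0,0,-0.22,0]]'; python3 -m crank '[[0,0,-0.05,0],[0,0,-0.1,0],[0,0,-0.15,0],[0,0,-0.2,0],[0,0,-0.24,0]]';python3 -m crank '[[0,0,-0.05,0],[0,0,-0.08,0],[0,0,-0.09,0],[0,0,-0.09,0],[0,0,-0.09,0]]'; python3 go.py -0.052 0 0.36 0
```

```text
clock: 8.58
position: [0.5927, -0.0406, 0.1948]
ee_rot: [0.999, 0.037, 0.0, 0.0]
ft_force: [8.3, -4.8, -9.7]
grip_width: 0.194
grasp_force: 79.7
clock: 9.0
position: [0.5927, -0.0406, 0.2917]
ee_rot: [0.999, 0.037, 0.001, 0.001]
ft_force: [5.5, -5.2, -6.3]
grip_width: 0.191
grasp_force: 80.2
clock: 9.42
position: [0.5928, -0.0407, 0.3276]
ee_rot: [0.999, 0.036, 0.001, 0.001]
ft_force: [0.9, -6.0, 2.8]
grip_width: 0.193
grasp_force: 81.3
frac [-0.001 -0.002 -0.081] yaw -0.002 | tcp cage [-0.0515 -0.0008  0.3276] yawcage -0.002 tilt -1.0 f [ 0.9 -6.   2.8] grip 0.193 81.3 t 9.4167 q [ 0.41  0.27 -0.54  1.33  0.14  1.57 -1.6 ]
```

```bash
python3 -m crank '[[0,0,0,0],[0,0,0,0],[0,0,0,0],[0,0,0,0],[0,0,0,0]]' 0 >/dev/null; python3 -m crank '[[-0.05,0,0,0],[-0.1,0,0,0],[-0.2,0,0,0],[-0.25,0,0,0],[-0.25,0,0,0]]'; python3 -m crank '[[0,0,0,0],[0,0,0,0],[0,0,0,0]]'; python3 - <<'E'
from h import *
c=cam('side');save(c,'s4.png')
c=cam('wrist');save(c,'w4.png')
E
python3 go.py -.1 -.045 .25 0
```

```text
clock: 10.25
position: [0.4899, -0.0472, 0.3279]
ee_rot: [0.999, 0.037, 0.0, 0.001]
ft_force: [-0.2, -0.1, 0.6]
grip_width: 0.496
grasp_force: 0.0
clock: 10.5
position: [0.4932, -0.0467, 0.3267]
ee_rot: [0.999, 0.037, -0.0, -0.0]
ft_force: [0.0, 0.2, -0.4]
grip_width: 0.499
grasp_force: 0.0
frac [0.128 0.114 0.191] yaw -0.0 | tcp cage [-0.1513  0.0007  0.3265] yawcage -0.0 tilt -1.0 f [-0.3  1.3  0.1] grip 0.497 0.0 t 10.6 q [ 0.52  0.04 -0.53  1.58  0.02  1.53 -1.5 ]
```

View pics/s4.png

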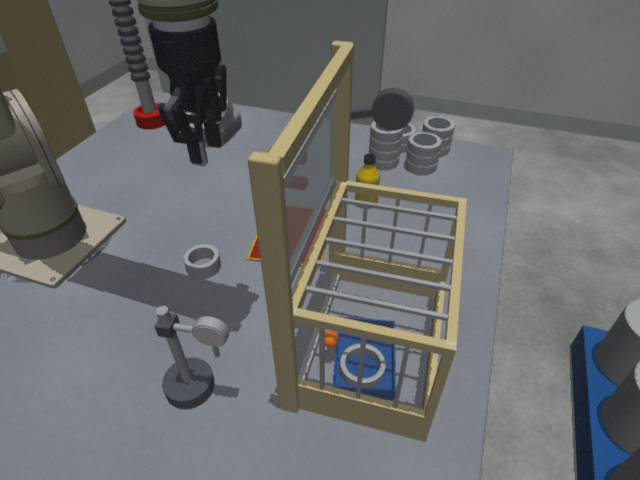

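The shutter stays raised with the hand clear. A vertical hand is too tall to fit under the roof, so I need to know how the arm behaves at the edge of its reach. I'll test that overhead in free space.

```bash
for i in 1 2 3 4; do python3 -m crank '[[0,0,-0.55,0],[0,0,-0.55,0],[0,0,-0.55,0],[0,0,-0.55,0],[0,0,-0.55,0]]' >/dev/null; python3 go.py -.1 -.045 .25 0; done
```

```text
frac [0.13  0.114 0.717] yaw -0.001 | tcp cage [-1.519e-01  4.000e-04  5.370e-01] yawcage -0.001 tilt -1.0 f [0.2 0.5 1.3] grip 0.498 0.0 t 11.0167 q [ 0.46  0.13 -0.54  1.04  0.07  1.98 -1.55]
frac [0.118 0.102 0.787] yaw -0.003 | tcp cage [-0.1475 -0.0037  0.5648] yawcage -0.003 tilt -1.0 f [-0.2 -1.   0.2] grip 0.502 0.0 t 11.4333 q [-0.19  0.13  0.25  0.97 -0.04  2.04 -1.46]
frac [0.091 0.099 0.874] yaw -0.001 | tcp cage [-0.1543 -0.002   0.5967] yawcage -0.001 tilt -0.9986 f [0.5 0.2 0.2] grip 0.503 0.0 t 11.85 q [-0.62  0.12  0.76  0.94 -0.09  2.06 -1.41]
frac [0.069 0.095 0.938] yaw -0.001 | tcp cage [-1.652e-01 -6.000e-04  6.199e-01] yawcage -0.001 tilt -0.9948 f [-0.8  0.3 -0.8] grip 0.504 0.0 t 12.2667 q [-0.85  0.08  0.98  0.94 -0.08  2.06 -1.41]
```

Beyond reach, the tool does tilt forward as joint 6 reaches its limit. I'll check whether the tilt persists when moving back.

```bash
for i in 1 2 3; do python3 -m crank '[[0.1,0,-0.55,0],[0.1,0,-0.55,0],[0.1,0,-0.55,0],[0.1,0,-0.55,0],[0.1,0,-0.55,0]]' >/dev/null; python3 go.py -.1 -.045 .25 0; done;  python3 -m crank '[[0,0,0.1,0],[0,0,0.2,0],[0,0,0.3,0],[0,0,0.3,0],[0,0,0.3,0]]' >/dev/null; python3 go.py -.1 -.045 .25 0; python3 -c "
from h import *
print(R.from_quat(readout.get_obs()['ee_rot']).as_matrix().round(3))"
```

```text
frac [-0.007  0.093  0.993] yaw -0.001 | tcp cage [-0.1566  0.002   0.6422] yawcage -0.001 tilt -0.9883 f [-0.3  0.1 -0.1] grip 0.498 0.0 t 12.6833 q [-0.78  0.09  0.92  0.87 -0.09  2.06 -1.42]
frac [-0.072  0.094  1.049] yaw 0.001 | tcp cage [-0.1556  0.0061  0.6655] yawcage 0.001 tilt -0.9792 f [ 0.3  0.1 -0.5] grip 0.5 0.0 t 13.1 q [-0.84  0.09  0.97  0.83 -0.09  2.06 -1.43]
frac [-0.13   0.096  1.105] yaw 0.003 | tcp cage [-0.1597  0.0108  0.6891] yawcage 0.003 tilt -0.9675 f [ 1.3  0.2 -1.1] grip 0.498 0.0 t 13.5167 q [-1.01  0.07  1.13  0.8  -0.08  2.06 -1.43]
frac [-0.125  0.098  0.802] yaw 0.004 | tcp cage [-0.1306  0.0062  0.5716] yawcage 0.004 tilt -0.9683 f [-0.2  0.1  0.4] grip 0.5 0.0 t 13.9333 q [-1.19 -0.19  0.95  1.2   0.24  1.81 -1.65]
[[ 0.966  0.07   0.249]
 [ 0.077 -0.997 -0.019]
 [ 0.247  0.037 -0.968]]
```

The tilt persists at 0.25 rad forward, so the commanded pose keeps it. I'll build it up to about 0.65 rad, which my geometry says clears the roof beam and shutter. I've viewed 11 pictures, one over the allowed 10, so from here I'll measure numerically only.

```bash
cat > st.py <<'E'
from h import *
o=readout.get_obs(); m=R.from_quat(o['ee_rot']).as_matrix(); mc=R.from_euler('z',-PSI).as_matrix()@m
print('cage',cage(o['position']).round(3),'zt',mc[:,2].round(3),'yt',mc[:,1].round(3),'pitch',np.arctan2(mc[0,2],-mc[2,2]).round(3),'f',np.round(o['ft_force'],1),'g',round(o['grip_width'],3),round(o['grasp_force'],1),'t',round(o['clock'],2),'q',np.round(o['joint_pos'],2))
E
for i in 1 2 3 4 5 6 7; do python3 -m crank '[[0.15,0,-0.55,0],[0.15,0,-0.55,0],[0.15,0,-0.55,0],[0.15,0,-0.55,0],[0.15,0,-0.55,0]]' >/dev/null; python3 st.py; done
```

```text
cage [-0.129  0.01   0.687] zt [ 0.263 -0.049 -0.964] yt [-0.014 -0.999  0.047] pitch 0.266 f [ 0.8  0.6 -0.7] g 0.5 0.0 t 14.35 q [-0.74  0.14  0.93  0.74 -0.15  2.04 -1.42]
cage [-0.139  0.016  0.717] zt [ 0.311 -0.049 -0.949] yt [-0.013 -0.999  0.048] pitch 0.317 f [ 0.3  0.2 -0.2] g 0.499 0.0 t 14.77 q [-0.69  0.12  0.84  0.68 -0.12  2.06 -1.45]
cage [-0.152  0.024  0.74 ] zt [ 0.357 -0.054 -0.933] yt [-0.013 -0.999  0.052] pitch 0.365 f [-0.2  0.2  0.3] g 0.5 0.0 t 15.18 q [-0.9   0.09  1.02  0.66 -0.11  2.06 -1.46]
cage [-0.16   0.031  0.768] zt [ 0.412 -0.06  -0.909] yt [-0.012 -0.998  0.06 ] pitch 0.426 f [ 0.2  0.5 -0.2] g 0.5 0.0 t 15.6 q [-1.1   0.09  1.25  0.62 -0.13  2.06 -1.45]
cage [-0.168  0.027  0.789] zt [ 0.454 -0.071 -0.888] yt [-0.032 -0.998  0.063] pitch 0.472 f [ 0.3 -3.3 -0.4] g 0.501 0.0 t 16.02 q [-1.11  0.06  1.2   0.58 -0.06  2.06 -1.48]
cage [-0.183  0.026  0.817] zt [ 0.512 -0.086 -0.855] yt [-0.044 -0.996  0.074] pitch 0.54 f [-1.7 -1.4  1.3] g 0.497 0.0 t 16.43 q [-0.99  0.    0.88  0.54  0.12  2.06 -1.55]
cage [-0.197  0.038  0.834] zt [ 0.548 -0.071 -0.834] yt [-0.018 -0.997  0.073] pitch 0.581 f [-0.6 -0.4 -0.2] g 0.498 0.0 t 16.85 q [-0.39 -0.    0.21  0.51  0.14  2.06 -1.56]
```

```bash
for i in 1 2; do python3 -m crank '[[0.15,0,-0.55,0],[0.15,0,-0.55,0],[0.15,0,-0.55,0],[0.15,0,-0.55,0],[0.15,0,-0.55,0]]' >/dev/null; python3 st.py; done; python3 go.py -0.22 -0.02 0.45 0
```

```text
cage [-0.22   0.037  0.85 ] zt [ 0.578 -0.07  -0.813] yt [-0.02  -0.997  0.072] pitch 0.618 f [ 1.5 -0.1  0.2] g 0.497 0.0 t 17.27 q [ 0.26 -0.01 -0.43  0.48  0.13  2.06 -1.56]
cage [-0.244  0.036  0.865] zt [ 0.603 -0.069 -0.795] yt [-0.021 -0.997  0.07 ] pitch 0.649 f [-0.9 -0.4 -0.4] g 0.499 0.0 t 17.68 q [ 0.91 -0.03 -0.93  0.45  0.02  2.06 -1.51]
frac [-0.582  0.066  0.87 ] yaw 0.03 | tcp cage [-0.244   0.0359  0.8651] yawcage 0.031 tilt -0.7945 f [-0.9 -0.4 -0.4] grip 0.499 0.0 t 17.6833 q [ 0.91 -0.03 -0.93  0.45  0.02  2.06 -1.51]
```

```bash
for i in 1 2; do python3 -m crank '[[-0.29,0.03,0.435,0.015],[-0.29,0.03,0.435,0.015],[-0.29,0.03,0.435,0.015],[-0.29,0.03,0.435,0.015],[-0.29,0.03,0.435,0.015]]' -1 >/dev/null; python3 st.py; done; python3 - <<'E'
from h import *
c=cam('side'); o=readout.get_obs(); p=np.array(o['position']); z=R.from_quat(o['ee_rot']).apply([0,0,1])
b=cv2.imread('pics/side0.png')[:,:,::-1].astype(int); d=np.abs(c['color'].astype(int)-b).sum(2); g=c['color'].max(2)<45
m=((d>40)&g).astype(np.uint8); n,l,s,ce=cv2.connectedComponentsWithStats(m)
i=1+np.argmax(s[1:,4]); ys,xs=np.where(l==i); print(s[i],'tip px per row:')
for y in range(ys.max()-24,ys.max()+1,3): print(y,xs[ys==y].min(),xs[ys==y].max())
for nm,q in(('nominal tip',p+.017*z),('tool-30',p-.013*z),('world+30',p+.017*z+[0,0,.03]),('tcp-100',p-.1*z)): print(nm,proj(c,q).round(1))
E
```

```text
cage [-0.233  0.019  0.712] zt [ 0.605 -0.071 -0.793] yt [-0.037 -0.997  0.061] pitch 0.651 f [2.1 1.1 0.8] g 0.004 0.0 t 18.1 q [ 1.01 -0.44 -0.43  1.22 -0.49  1.7  -1.17]
cage [-0.23   0.006  0.627] zt [ 0.599 -0.072 -0.797] yt [-0.054 -0.997  0.049] pitch 0.645 f [-0.7 -0.5  0.8] g -0.0 0.0 t 18.52 q [ 0.45 -0.5  -0.2   1.5  -0.21  1.49 -1.34]
[  0 202   4   7  10] tip px per row:Traceback (most recent call last):
  File "<stdin>", line 6, in <module>
    return umr_minimum(a, axis, None, out, keepdims, initial, where)
ValueError: zero-size array to reduction operation minimum which has no identity
```

```bash
python3 go.py -0.14 -0.03 0.38 0;  for i in 1 2; do python3 -m crank '[[-0.25,0.02,0.32,0.02],[-0.25,0.02,0.32,0.02],[-0.25,0.02,0.32,0.02],[-0.25,0.02,0.32,0.02],[-0.25,0.02,0.32,0.02]]' -1 >/dev/null; python3 st.py; python3 go.py -0.14 -0.03 0.38 0;  done
```

```text
frac [-0.183  0.053  0.623] yaw -0.012 | tcp cage [-0.2287  0.0072  0.6224] yawcage -0.013 tilt -0.8008 f [ 2.8 -1.5 -0.8] grip -0.001 0.0 t 18.5667 q [ 0.43 -0.5  -0.19  1.5  -0.21  1.49 -1.35]
cage [-0.197 -0.023  0.531] zt [ 0.585 -0.076 -0.808] yt [-0.09  -0.996  0.029] pitch 0.627 f [-1.8 -5.6  0.3] g 0.001 0.0 t 18.98 q [ 0.37 -0.5  -0.15  1.71 -0.17  1.3  -1.37]
frac [-0.106 -0.006  0.39 ] yaw -0.066 | tcp cage [-0.1973 -0.0229  0.5309] yawcage -0.069 tilt -0.8076 f [-1.8 -5.6  0.3] grip 0.001 0.0 t 18.9833 q [ 0.37 -0.5  -0.15  1.71 -0.17  1.3  -1.37]
cage [-0.173 -0.031  0.34 ] zt [ 0.559 -0.045 -0.828] yt [-0.084 -0.997 -0.002] pitch 0.594 f [-0.3  0.2 -0.9] g 0.004 0.0 t 19.4 q [ 0.71 -0.5  -0.38  2.07 -0.42  0.99 -1.13]
frac [ 0.125 -0.009 -0.036] yaw -0.081 | tcp cage [-0.1735 -0.0306  0.3403] yawcage -0.085 tilt -0.8279 f [-0.3  0.2 -0.9] grip 0.004 0.0 t 19.4 q [ 0.71 -0.5  -0.38  2.07 -0.42  0.99 -1.13]
```

```bash
python3 -m crank '[[0.1,0,0,-0.1],[0.15,0,0,-0.15],[0.15,0,0,-0.15],[0.15,0,0,-0.15]]' >/dev/null; python3 st.py; cat > tip.py <<'E'
from h import *
o=readout.get_obs(); p=np.array(o['position']); z=R.from_quat(o['ee_rot']).apply([0,0,1])
for n in('side','top'):
    c=cam(n); b=cv2.imread('pics/%s0.png'%n)[:,:,::-1].astype(int); d=np.abs(c['color'].astype(int)-b).sum(2)
    m=((d>40)&(c['color'].max(2)<60)&(c['color'].ptp(2)<25 if hasattr(c['color'],'ptp') else np.ptp(c['color'],2)<25)).astype(np.uint8)
    k,l,s,ce=cv2.connectedComponentsWithStats(m); cand=[i for i in range(1,k) if s[i,4]>150]
    print(n,[s[i].tolist() for i in cand])
    # profile along projected tool axis: fraction of non-background dark pixels
    for t in range(-80,45,6):
        q=proj(c,p+z*t/1000); u,v=q.round().astype(int)
        if 3<=u<637 and 3<=v<477: print(t,(u,v),'diff',int(d[v-1:v+2,u-1:u+2].mean()),c['color'][v,u].tolist(),end=' | ')
    print()
E
python3 tip.py
```

```text
cage [-0.121 -0.034  0.384] zt [ 0.567 -0.047 -0.822] yt [ 0.048 -0.995  0.089] pitch 0.604 f [-0.3  0.  -0.3] g 0.002 0.0 t 19.73 q [ 0.69 -0.38 -0.42  1.91 -0.34  1.   -1.07]
side [[50, 0, 22, 13, 204], [73, 0, 128, 136, 7355], [360, 94, 53, 36, 1220]]
-80 (np.int64(169), np.int64(92)) diff 183 [26, 29, 31] | -74 (np.int64(173), np.int64(96)) diff 291 [26, 30, 30] | -68 (np.int64(176), np.int64(100)) diff 286 [27, 25, 29] | -62 (np.int64(179), np.int64(105)) diff 290 [23, 26, 32] | -56 (np.int64(183), np.int64(109)) diff 345 [25, 25, 26] | -50 (np.int64(186), np.int64(113)) diff 318 [36, 38, 41] | -44 (np.int64(189), np.int64(117)) diff 102 [39, 42, 44] | -38 (np.int64(192), np.int64(121)) diff 166 [37, 39, 43] | -32 (np.int64(195), np.int64(125)) diff 319 [33, 38, 43] | -26 (np.int64(199), np.int64(130)) diff 52 [37, 39, 43] | -20 (np.int64(202), np.int64(134)) diff 81 [86, 91, 93] | -14 (np.int64(205), np.int64(138)) diff 11 [57, 59, 62] | -8 (np.int64(208), np.int64(142)) diff 12 [58, 59, 62] | -2 (np.int64(211), np.int64(145)) diff 10 [77, 79, 83] | 4 (np.int64(214), np.int64(1
[... 1026 characters left out ...]
, np.int64(275)) diff 45 [104, 109, 110] | -20 (np.int64(443), np.int64(273)) diff 52 [102, 107, 107] | -14 (np.int64(442), np.int64(271)) diff 45 [105, 109, 110] | -8 (np.int64(441), np.int64(268)) diff 46 [104, 109, 109] | -2 (np.int64(440), np.int64(266)) diff 34 [106, 110, 112] | 4 (np.int64(439), np.int64(264)) diff 15 [118, 123, 125] | 10 (np.int64(439), np.int64(262)) diff 26 [125, 130, 131] | 16 (np.int64(438), np.int64(260)) diff 29 [125, 130, 131] | 22 (np.int64(437), np.int64(258)) diff 30 [126, 131, 132] | 28 (np.int64(436), np.int64(256)) diff 18 [124, 128, 130] | 34 (np.int64(436), np.int64(254)) diff 50 [99, 102, 104] | 40 (np.int64(435), np.int64(252)) diff 105 [81, 84, 85] |
```

In both views the real fingertip lies on the tool axis, about 20 mm behind the readout TCP. So the grasp point is about 39 mm behind it, which matches the earlier misses. Next I'll head to a waypoint in front of the opening.

```bash
python3 go.py -0.06 -0.047 0.12 0.07; python3 -m crank '[[-0.1,0,0.05,0],[-0.2,0.005,0.1,0],[-0.25,0.01,0.2,0],[-0.25,0.01,0.3,0],[-0.25,0.01,0.4,0]]' 0.3 >/dev/null; python3 st.py; python3 go.py -0.06 -0.047 0.12 0.07
```

```text
frac [-0.245 -0.02   0.631] yaw 0.037 | tcp cage [-0.1222 -0.0342  0.3832] yawcage 0.108 tilt -0.8222 f [ 0.5 -0.2 -0.5] grip 0.002 0.0 t 19.8333 q [ 0.68 -0.38 -0.41  1.92 -0.34  1.   -1.07]
cage [-0.116 -0.055  0.198] zt [ 0.569 -0.049 -0.821] yt [ 0.046 -0.995  0.091] pitch 0.606 f [ 1.4 -0.6  0.1] g 0.648 0.0 t 20.25 q [ 0.64 -0.24 -0.43  2.22 -0.39  0.57 -0.96]
frac [ 0.007 -0.031  0.239] yaw 0.037 | tcp cage [-0.116  -0.0549  0.1982] yawcage 0.109 tilt -0.8208 f [ 1.4 -0.6  0.1] grip 0.648 0.0 t 20.25 q [ 0.64 -0.24 -0.43  2.22 -0.39  0.57 -0.96]
```

```bash
python3 -m crank '[[0.02,-0.02,0.08,0],[0.02,-0.03,0.16,0],[0.007,-0.031,0.239,0],[0.007,-0.031,0.239,0],[0.007,-0.031,0.239,0]]' >/dev/null; python3 st.py; python3 go.py -0.01 -0.049 0.035 0.07; python3 - <<'E'
from h import *
for n in('top','side','wrist'):
    c=cam(n)
    for b in blobs(c,(5,150,60),(19,255,255),25)[:3]:
        x,y,w,h=cv2.boundingRect(b); print(n,(x,y,w,h),cage(ray(c,x+w/2,y+h/2,.052)).round(4))
E
```

```text
cage [-0.06  -0.046  0.12 ] zt [ 0.565 -0.045 -0.824] yt [ 0.049 -0.995  0.088] pitch 0.601 f [0.3 0.  0.9] g 0.648 0.0 t 20.67 q [ 0.66  0.01 -0.55  2.19 -0.16  0.34 -1.18]
frac [-0.016 -0.004  0.245] yaw 0.037 | tcp cage [-0.0602 -0.0457  0.1196] yawcage 0.108 tilt -0.8238 f [0.3 0.  0.9] grip 0.648 0.0 t 20.6667 q [ 0.66  0.01 -0.55  2.19 -0.16  0.34 -1.18]
side (325, 331, 13, 16) [ 0.041  -0.0449  0.052 ]
wrist (300, 158, 35, 36) [ 0.0377 -0.0448  0.052 ]
wrist (0, 270, 48, 202) [-0.1106  0.131   0.052 ]
wrist (27, 269, 29, 195) [-0.1076  0.1214  0.052 ]
```

```bash
python3 -m crank '[[0,0,0.08,0],[-0.01,-0.001,0.16,0],[-0.016,-0.001,0.245,0],[-0.016,-0.001,0.245,0],[-0.016,-0.001,0.245,0]]' >/dev/null; python3 st.py; python3 go.py 0.0605 -0.0468 0.020 0.07
```

```text
cage [-0.008 -0.05   0.038] zt [ 0.568 -0.046 -0.822] yt [ 0.05  -0.995  0.091] pitch 0.605 f [-0.8 -0.7  0.4] g 0.656 0.0 t 21.23 q [ 0.45  0.27 -0.38  2.14  0.26  0.16 -1.55]
frac [ 0.117 -0.004  0.133] yaw 0.04 | tcp cage [-0.0082 -0.0503  0.0377] yawcage 0.112 tilt -0.8218 f [-0.8 -0.7  0.4] grip 0.656 0.0 t 21.2333 q [ 0.45  0.27 -0.38  2.14  0.26  0.16 -1.55]
```

```bash
python3 -m crank '[[0.025,-0.003,0.025,0],[0.05,-0.004,0.05,0],[0.075,-0.004,0.08,0],[0.075,-0.004,0.08,0]]' >/dev/null; python3 st.py; python3 go.py 0.0605 -0.0468 0.020 0.07
```

```text
cage [ 0.038 -0.048  0.033] zt [ 0.574 -0.048 -0.818] yt [ 0.048 -0.995  0.092] pitch 0.612 f [-0.4 -0.4  0. ] g 0.651 0.0 t 21.57 q [ 0.33  0.34 -0.29  2.04  0.31  0.16 -1.62]
frac [ 0.029 -0.004  0.058] yaw 0.04 | tcp cage [ 0.0377 -0.0485  0.0325] yawcage 0.112 tilt -0.8176 f [-0.4 -0.4  0. ] grip 0.651 0.0 t 21.5667 q [ 0.33  0.34 -0.29  2.04  0.31  0.16 -1.62]
```

```bash
python3 -m crank '[[0.015,-0.003,0.03,0],[0.029,-0.004,0.058,0],[0.029,-0.004,0.058,0]]' >/dev/null; python3 st.py; python3 -m crank '[[0,0,0,0],[0,0,0,0],[0,0,0,0],[0,0,0,0],[0,0,0,0]]' -1 40; python3 -m crank '[[0,0,0,0],[0,0,0,0],[0,0,0,0]]' >/dev/null; python3 st.py
```

```text
cage [ 0.059 -0.047  0.018] zt [ 0.572 -0.047 -0.819] yt [ 0.048 -0.995  0.091] pitch 0.609 f [ 0.4 -0.9  0.1] g 0.645 0.0 t 21.82 q [ 0.27  0.4  -0.24  2.    0.34  0.15 -1.66]
clock: 22.23
position: [0.7043, -0.0789, 0.0172]
ee_rot: [0.951, 0.072, 0.299, 0.025]
ft_force: [-11.3, 0.1, 13.3]
grip_width: 0.3
grasp_force: 38.2
cage [ 0.057 -0.047  0.017] zt [ 0.57  -0.048 -0.82 ] yt [ 0.048 -0.995  0.091] pitch 0.607 f [-11.3   0.5  12.9] g 0.3 38.2 t 22.48 q [ 0.28  0.4  -0.24  2.    0.34  0.15 -1.66]
```

The ball is held. Lifting it 24 mm to tip the tray's front up.

```bash
python3 -m crank '[[0.008,0.001,-0.012,0],[0.016,0.003,-0.024,0],[0.025,0.004,-0.036,0],[0.034,0.0055,-0.049,0],[0.034,0.0055,-0.049,0]]' >/dev/null; python3 st.py; cat > tr.py <<'E'
from h import *
for n in('side','top','wrist'):
    c=cam(n)
    for nm,lo,hi in(('ball',(5,150,60),(19,255,255)),('blue',(100,120,40),(125,255,255))):
        for b in blobs(c,lo,hi,60)[:5]:
            x,y,w,h=cv2.boundingRect(b); print(n,nm,(x,y,w,h),end=' ')
    print()
E
python3 tr.py
```

```text
cage [ 0.058 -0.046  0.041] zt [ 0.569 -0.047 -0.821] yt [ 0.049 -0.995  0.091] pitch 0.606 f [-1.7  0.6 -5. ] g 0.303 39.8 t 22.9 q [ 0.32  0.37 -0.3   1.99  0.31  0.21 -1.63]
side blue (574, 326, 57, 154) side blue (362, 339, 29, 53) side blue (343, 350, 17, 22) side blue (329, 348, 28, 43) side blue (363, 354, 10, 19) 
top blue (132, 0, 219, 74) 
wrist ball (287, 295, 69, 71) wrist blue (163, 149, 289, 199) wrist blue (290, 207, 96, 76)
```

```bash
python3 -m crank '[[-0.018,-0.001,-0.013,0],[-0.037,-0.002,-0.026,0],[-0.055,-0.003,-0.038,0],[-0.073,-0.004,-0.051,0],[-0.092,-0.005,-0.064,0]]' >/dev/null; python3 st.py;  python3 -m crank '[[0,0,0,0],[0,0,0,0]]' >/dev/null; python3 st.py; python3 - <<'E'
from h import *
c=cam('wrist'); hsv=cv2.cvtColor(c['color'],cv2.COLOR_RGB2HSV); m=cv2.inRange(hsv,np.array((100,120,40)),np.array((125,255,255)))
k=np.vstack(blobs(c,(100,120,40),(125,255,255),60)); hull=cv2.approxPolyDP(cv2.convexHull(k),8,True).reshape(-1,2)
for u,v in hull: print((int(u),int(v)),cage(ray(c,u,v,.026)).round(3))
E
```

```text
cage [ 0.012 -0.047  0.04 ] zt [ 0.57  -0.047 -0.821] yt [ 0.048 -0.995  0.09 ] pitch 0.607 f [ 4.4  0.5 -4.9] g 0.302 40.4 t 23.47 q [ 0.39  0.29 -0.34  2.09  0.28  0.17 -1.59]
cage [ 0.012 -0.047  0.04 ] zt [ 0.569 -0.047 -0.821] yt [ 0.048 -0.995  0.091] pitch 0.607 f [-4.2 -1.4  0.1] g 0.301 40.9 t 23.63 q [ 0.39  0.29 -0.34  2.09  0.29  0.17 -1.59]
(402, 151) [ 0.104 -0.094  0.026]
(447, 305) [ 0.01  -0.118  0.026]
(200, 345) [-0.017  0.013  0.026]
(162, 339) [-0.015  0.032  0.026]
(171, 164) [0.082 0.043 0.026]
```

Force suggests the underside is resting on the sill. I'll raise 9 mm more so the tail is surely down (step 2), then keep drawing out.

```bash
python3 -m crank '[[0.006,0.001,-0.009,0],[0.013,0.002,-0.018,0],[0.013,0.002,-0.018,0],[0.013,0.002,-0.018,0]]' >/dev/null; python3 st.py; python3 -m crank '[[-0.01,0,-0.007,0],[-0.02,-0.001,-0.014,0],[-0.031,-0.002,-0.021,0],[-0.031,-0.002,-0.021,0]]' >/dev/null; python3 st.py; python3 - <<'E'
from h import *
c=cam('wrist'); k=np.vstack(blobs(c,(100,120,40),(125,255,255),60)); hull=cv2.approxPolyDP(cv2.convexHull(k),8,True).reshape(-1,2)
for u,v in hull: print((int(u),int(v)),[cage(ray(c,u,v,z)).round(3)[:2].tolist() for z in(.026,.045)])
E
```

```text
cage [ 0.013 -0.046  0.048] zt [ 0.569 -0.047 -0.821] yt [ 0.049 -0.995  0.09 ] pitch 0.606 f [-3.9 -0.3 -3.5] g 0.3 40.4 t 24.02 q [ 0.41  0.28 -0.37  2.09  0.27  0.19 -1.58]
cage [-0.003 -0.047  0.048] zt [ 0.569 -0.047 -0.821] yt [ 0.048 -0.995  0.09 ] pitch 0.606 f [ 1.4  0.2 -5.3] g 0.302 40.3 t 24.35 q [ 0.44  0.25 -0.39  2.12  0.25  0.18 -1.56]
(400, 159) [[0.087, -0.095], [0.077, -0.089]]
(451, 305) [[-0.004, -0.124], [-0.006, -0.115]]
(435, 320) [[-0.013, -0.114], [-0.014, -0.106]]
(185, 354) [[-0.038, 0.022], [-0.036, 0.017]]
(163, 342) [[-0.032, 0.035], [-0.032, 0.028]]
(176, 174) [[0.064, 0.043], [0.056, 0.036]]
```

```bash
python3 -m crank '[[-0.015,-0.001,-0.001,0],[-0.029,-0.002,-0.002,0],[-0.044,-0.004,-0.003,0],[-0.058,-0.005,-0.004,0],[-0.058,-0.005,-0.004,0]]' - 60 >/dev/null; python3 st.py; python3 -m crank '[[-0.02,-0.001,-0.014,0],[-0.041,-0.002,-0.028,0],[-0.061,-0.003,-0.042,0],[-0.082,-0.005,-0.057,0],[-0.082,-0.005,-0.057,0]]' >/dev/null; python3 st.py
```

```text
cage [-0.022 -0.047  0.037] zt [ 0.571 -0.047 -0.82 ] yt [ 0.049 -0.995  0.091] pitch 0.608 f [ 2.3 -1.1  2.7] g 0.294 59.9 t 24.82 q [ 0.45  0.24 -0.39  2.17  0.25  0.14 -1.55]
cage [-0.064 -0.046  0.036] zt [ 0.567 -0.047 -0.822] yt [ 0.049 -0.995  0.091] pitch 0.604 f [-5.9  1.6  3.1] g 0.294 61.0 t 25.23 q [ 0.6   0.18 -0.51  2.26  0.17  0.13 -1.46]
```

```bash
cat > tw.py <<'E'
from h import *
for n in('wrist','top','side'):
    c=cam(n); bl=[b for b in blobs(c,(100,120,40),(125,255,255),60)]
    if n=='top': bl=[b for b in bl if b[:,0,1].min()>75]
    if n=='side': bl=[b for b in bl if b[:,0,0].max()<560]
    if not bl: print(n,'none'); continue
    k=np.vstack(bl); hull=cv2.approxPolyDP(cv2.convexHull(k),7,True).reshape(-1,2)
    print(n,[((int(u),int(v)),cage(ray(c,u,v,.04)).round(3)[:2].tolist(),cage(ray(c,u,v,.026)).round(3)[:2].tolist()) for u,v in hull])
E
python3 tw.py; python3 st.py
```

```text
wrist [((416, 122), [0.036, -0.096], [0.046, -0.101]), ((451, 293), [-0.062, -0.112], [-0.06, -0.118]), ((162, 322), [-0.083, 0.028], [-0.083, 0.033]), ((166, 131), [0.016, 0.042], [0.024, 0.048])]
top [((437, 265), [-0.059, -0.11], [-0.056, -0.113]), ((361, 275), [-0.082, 0.025], [-0.08, 0.024]), ((354, 222), [0.014, 0.04], [0.018, 0.039]), ((428, 214), [0.035, -0.094], [0.039, -0.097])]
side [((318, 367), [0.032, -0.095], [0.029, -0.086]), ((262, 369), [-0.054, -0.122], [-0.058, -0.114]), ((268, 330), [-0.071, -0.048], [-0.076, -0.038]), ((317, 328), [0.009, -0.021], [0.006, -0.011])]
cage [-0.063 -0.047  0.036] zt [ 0.567 -0.047 -0.822] yt [ 0.049 -0.995  0.091] pitch 0.604 f [-6.7 -0.2  3.4] g 0.295 61.0 t 25.38 q [ 0.6   0.18 -0.51  2.26  0.18  0.13 -1.47]
```

```bash
python3 -m crank '[[-0.02,-0.001,-0.014,0],[-0.041,-0.002,-0.028,0],[-0.061,-0.003,-0.042,0],[-0.082,-0.005,-0.057,0],[-0.092,-0.005,-0.064,0]]' >/dev/null; python3 st.py;python3 tw.py; python3 st.py
```

```text
cage [-0.109 -0.046  0.035] zt [ 0.567 -0.046 -0.823] yt [ 0.05  -0.995  0.09 ] pitch 0.603 f [ 1.1 -0.1 -5.6] g 0.296 60.4 t 25.8 q [ 0.9   0.12 -0.78  2.35 -0.02  0.11 -1.24]
wrist [((411, 145), [-0.024, -0.092], [-0.016, -0.097]), ((451, 303), [-0.112, -0.111], [-0.11, -0.117]), ((429, 313), [-0.117, -0.099], [-0.116, -0.105]), ((194, 336), [-0.134, 0.013], [-0.134, 0.016]), ((163, 329), [-0.131, 0.027], [-0.131, 0.032]), ((175, 153), [-0.042, 0.036], [-0.035, 0.041])]
top [((427, 243), [-0.019, -0.092], [-0.016, -0.095]), ((434, 296), [-0.114, -0.104], [-0.113, -0.107]), ((360, 303), [-0.132, 0.026], [-0.131, 0.025]), ((354, 250), [-0.038, 0.039], [-0.035, 0.038])]
side [((273, 371), [-0.035, -0.121], [-0.039, -0.113]), ((232, 363), [-0.105, -0.125], [-0.11, -0.117]), ((252, 293), [-0.129, 0.024], [-0.136, 0.035]), ((264, 295), [-0.106, 0.025], [-0.112, 0.036])]
cage [-0.108 -0.047  0.036] zt [ 0.567 -0.046 -0.822] yt [ 0.049 -0.995  0.09 ] pitch 0.604 f [-3.5  1.1 -3.3] g 0.292 60.8 t 25.95 q [ 0.9   0.12 -0.78  2.34 -0.02  0.11 -1.25]
```

The tray is fully out over the sill, with its rear edge at cage x ≈ -0.02 to -0.04. I'll lower it and slide it towards the mat.

```bash
python3 -m crank '[[-0.006,-0.001,0.008,0],[-0.017,-0.003,0.025,0],[-0.022,-0.05,0.012,0],[-0.026,-0.1,0.005,0],[-0.03,-0.15,-0.002,0]]' >/dev/null; python3 st.py; python3 -m crank '[[-0.003,-0.05,-0.008,0],[-0.006,-0.1,-0.015,0],[-0.009,-0.15,-0.022,0],[-0.012,-0.2,-0.03,0]]' >/dev/null; python3 st.py; python3 go.py w 0.467 0.188 0.024 0.1
```

```text
cage [-0.116 -0.004  0.025] zt [ 0.567 -0.044 -0.823] yt [ 0.052 -0.995  0.089] pitch 0.603 f [ 1.1 -2.9 -2.2] g 0.294 61.1 t 26.37 q [ 0.54  0.07 -0.53  2.4   0.36  0.07 -1.74]
cage [-0.128  0.048  0.023] zt [ 0.549 -0.042 -0.834] yt [ 0.052 -0.995  0.084] pitch 0.582 f [ 0.8 -4.3 -2.5] g 0.295 61.6 t 26.7 q [ 0.9   0.09 -1.04  2.41  0.96  0.17 -2.44]
frac [-0.023 -0.473 -0.066] yaw 0.078 | tcp cage [-0.1278  0.048   0.0229] yawcage 0.107 tilt -0.8345 f [ 0.8 -4.3 -2.5] grip 0.295 61.6 t 26.7 q [ 0.9   0.09 -1.04  2.41  0.96  0.17 -2.44]
```

```bash
python3 -m crank '[[-0.03,-0.04,-0.03,0],[-0.05,-0.08,-0.05,0],[-0.06,-0.12,-0.06,0]]' >/dev/null; python3 st.py; python3 -m crank '[[-0.02,-0.04,-0.02,0],[-0.03,-0.08,-0.03,0],[-0.03,-0.12,-0.03,0]]' >/dev/null; python3 st.py; python3 go.py w 0.467 0.188 0.024 0.1
```

```text
cage [-0.142  0.095  0.032] zt [ 0.532 -0.045 -0.846] yt [ 0.048 -0.995  0.083] pitch 0.561 f [-7.5  3.7  0.8] g 0.294 61.6 t 26.95 q [ 1.2   0.07 -1.47  2.41  0.88  0.26 -2.47]
cage [-0.154  0.145  0.034] zt [ 0.527 -0.047 -0.849] yt [ 0.05  -0.995  0.086] pitch 0.556 f [ 0.8 -3.4 -5.5] g 0.295 62.1 t 27.2 q [ 1.05  0.   -1.47  2.41  0.83  0.31 -2.58]
frac [-0.006 -0.231  0.003] yaw 0.074 | tcp cage [-0.1537  0.145   0.0342] yawcage 0.103 tilt -0.8487 f [ 0.8 -3.4 -5.5] grip 0.295 62.1 t 27.2 q [ 1.05  0.   -1.47  2.41  0.83  0.31 -2.58]
```

```bash
python3 -m crank '[[0,-0.04,0,0],[0,-0.08,0,0],[0,-0.12,0,0],[0,-0.12,0,0]]' >/dev/null; python3 st.py; python3 tw.py; python3 go.py w 0.467 0.188 0.024 0.1
```

```text
cage [-0.164  0.192  0.042] zt [ 0.526 -0.034 -0.85 ] yt [ 0.063 -0.995  0.079] pitch 0.554 f [-3.3  0.9 -3.6] g 0.286 62.3 t 27.53 q [ 0.92 -0.05 -1.47  2.4   0.72  0.34 -2.6 ]
wrist [((407, 145), [-0.079, 0.149], [-0.071, 0.145]), ((448, 302), [-0.165, 0.127], [-0.165, 0.12]), ((198, 336), [-0.19, 0.251], [-0.191, 0.255]), ((161, 330), [-0.188, 0.269], [-0.189, 0.274]), ((173, 152), [-0.096, 0.277], [-0.09, 0.283])]
top [((294, 267), [-0.073, 0.145], [-0.071, 0.145]), ((299, 321), [-0.168, 0.132], [-0.167, 0.132]), ((223, 328), [-0.186, 0.263], [-0.185, 0.265]), ((220, 276), [-0.095, 0.275], [-0.093, 0.277])]
side none
frac [-0.001 -0.119  0.037] yaw 0.08 | tcp cage [-0.1643  0.1897  0.0407] yawcage 0.109 tilt -0.8505 f [-0.5  2.6 -5.7] grip 0.292 62.1 t 27.6833 q [ 0.93 -0.05 -1.47  2.4   0.73  0.34 -2.6 ]
```

```bash
python3 -m crank '[[0.004,-0.04,0,0],[0.008,-0.08,0,0],[0.01,-0.115,0,0],[0.01,-0.115,0,0]]' >/dev/null; python3 st.py; python3 -m crank '[[-0.01,-0.002,0.015,0],[-0.02,-0.003,0.03,0],[-0.03,-0.005,0.042,0],[-0.03,-0.005,0.042,0],[-0.03,-0.005,0.042,0]]' >/dev/null; python3 st.py; python3 tw.py
```

```text
cage [-0.173  0.23   0.052] zt [ 0.523 -0.028 -0.852] yt [ 0.065 -0.995  0.073] pitch 0.551 f [-1.   0.7 -6.8] g 0.297 61.6 t 28.02 q [ 0.83 -0.09 -1.47  2.37  0.62  0.39 -2.6 ]
cage [-0.182  0.223  0.042] zt [ 0.521 -0.025 -0.853] yt [ 0.066 -0.995  0.07 ] pitch 0.548 f [ 0.4  0.8 -4.9] g 0.294 61.7 t 28.43 q [ 0.84 -0.11 -1.47  2.4   0.62  0.36 -2.6 ]
wrist [((407, 143), [-0.095, 0.18], [-0.087, 0.176]), ((449, 300), [-0.182, 0.157], [-0.181, 0.151]), ((431, 310), [-0.187, 0.166], [-0.187, 0.161]), ((187, 337), [-0.208, 0.287], [-0.21, 0.291]), ((162, 330), [-0.206, 0.3], [-0.207, 0.304]), ((172, 153), [-0.114, 0.309], [-0.108, 0.314])]
top [((276, 277), [-0.092, 0.176], [-0.09, 0.177]), ((280, 330), [-0.185, 0.164], [-0.184, 0.165]), ((204, 337), [-0.202, 0.295], [-0.202, 0.298]), ((201, 285), [-0.112, 0.308], [-0.11, 0.31])]
side none
```

```bash
python3 -m crank '[[0.03,-0.017,0.01,0],[0.03,-0.034,0.035,0],[0.02,-0.034,0.06,0],[0.02,-0.034,0.077,0],[0.02,-0.034,0.077,0]]' >/dev/null; python3 st.py; python3 tw.py
```

```text
cage [-0.176  0.225  0.043] zt [ 0.517 -0.011 -0.856] yt [ 0.076 -0.995  0.059] pitch 0.543 f [ 0.2  1.4 -6. ] g 0.291 61.7 t 29.0 q [ 0.85 -0.07 -1.47  2.39  0.65  0.36 -2.6 ]
wrist [((407, 144), [-0.09, 0.183], [-0.082, 0.179]), ((449, 300), [-0.176, 0.159], [-0.175, 0.153]), ((431, 310), [-0.182, 0.168], [-0.181, 0.163]), ((201, 336), [-0.203, 0.283], [-0.204, 0.287]), ((162, 330), [-0.202, 0.302], [-0.203, 0.307]), ((172, 153), [-0.109, 0.312], [-0.103, 0.318])]
top [((274, 273), [-0.085, 0.18], [-0.083, 0.181]), ((280, 326), [-0.178, 0.164], [-0.177, 0.165]), ((203, 334), [-0.197, 0.297], [-0.197, 0.3]), ((200, 282), [-0.107, 0.31], [-0.105, 0.312])]
side none
```

The arm is sitting at its joint limits near here. I'll move outward first, without lowering.

```bash
python3 -m crank '[[0.02,-0.01,0.007,0],[0.04,-0.02,0.015,0],[0.062,-0.024,0.022,0],[0.062,-0.024,0.022,0],[0.062,-0.024,0.022,0]]' >/dev/null; python3 st.py; python3 -m crank '[[-0.01,-0.002,0.015,0],[-0.015,-0.003,0.025,0],[-0.02,-0.004,0.035,0],[-0.02,-0.004,0.035,0]]' >/dev/null; python3 st.py; python3 tw.py
```

```text
cage [-0.157  0.233  0.058] zt [ 0.516 -0.004 -0.856] yt [ 0.08  -0.995  0.053] pitch 0.543 f [ 0.4  0.4 -7.8] g 0.297 61.1 t 29.57 q [ 0.85 -0.01 -1.47  2.34  0.69  0.42 -2.6 ]
cage [-0.164  0.229  0.051] zt [ 0.515  0.    -0.857] yt [ 0.084 -0.995  0.051] pitch 0.541 f [-1.1  2.6 -4. ] g 0.294 61.4 t 29.9 q [ 0.86 -0.03 -1.47  2.36  0.69  0.39 -2.6 ]
wrist [((404, 155), [-0.08, 0.188], [-0.073, 0.184]), ((447, 306), [-0.165, 0.161], [-0.165, 0.155]), ((427, 318), [-0.173, 0.172], [-0.173, 0.167]), ((192, 343), [-0.195, 0.293], [-0.197, 0.297]), ((162, 334), [-0.192, 0.309], [-0.193, 0.314]), ((176, 163), [-0.099, 0.317], [-0.094, 0.323])]
top [((272, 268), [-0.076, 0.184], [-0.074, 0.185]), ((278, 321), [-0.17, 0.168], [-0.169, 0.169]), ((201, 329), [-0.189, 0.301], [-0.188, 0.304]), ((198, 277), [-0.098, 0.314], [-0.096, 0.317])]
side none
```

```bash
python3 -m crank '[[0.02,-0.008,0.01,-0.05],[0.035,-0.01,0.02,-0.1],[0.02,-0.01,0.04,-0.1],[0,-0.01,0.07,-0.1],[0,-0.01,0.07,-0.1]]' >/dev/null; python3 st.py; python3 -m crank '[[0,0,0,0],[0,0,0,0],[0,0,0,0]]' >/dev/null; python3 st.py; python3 tw.py
```

```text
cage [-0.152  0.229  0.046] zt [ 0.51   0.004 -0.86 ] yt [ 0.153 -0.984  0.086] pitch 0.535 f [-5.9 -0.   1. ] g 0.294 61.9 t 30.47 q [ 0.2   0.02 -0.84  2.35  0.77  0.41 -2.6 ]
cage [-0.152  0.229  0.046] zt [ 0.511  0.006 -0.86 ] yt [ 0.154 -0.984  0.085] pitch 0.536 f [-0.3  0.3 -2. ] g 0.292 61.5 t 30.72 q [ 0.21  0.02 -0.85  2.35  0.76  0.41 -2.6 ]
wrist [((409, 153), [-0.066, 0.192], [-0.059, 0.188]), ((450, 306), [-0.149, 0.16], [-0.148, 0.154]), ((431, 317), [-0.156, 0.17], [-0.156, 0.164]), ((192, 339), [-0.186, 0.29], [-0.187, 0.293]), ((164, 331), [-0.184, 0.304], [-0.185, 0.308]), ((179, 158), [-0.094, 0.318], [-0.088, 0.323])]
top [((270, 260), [-0.062, 0.188], [-0.06, 0.189]), ((279, 312), [-0.154, 0.167], [-0.153, 0.168]), ((203, 324), [-0.18, 0.299], [-0.179, 0.301]), ((198, 273), [-0.091, 0.315], [-0.089, 0.317])]
side none
```

```bash
for i in 1 2; do python3 -m crank '[[-0.008,-0.001,0.014,0],[-0.016,-0.003,0.027,0],[-0.024,-0.004,0.04,0],[-0.03,-0.005,0.052,0],[-0.03,-0.005,0.052,0]]' >/dev/null; python3 st.py; done; python3 tw.py
```

```text
cage [-0.15   0.225  0.034] zt [ 0.501  0.012 -0.865] yt [ 0.16  -0.984  0.079] pitch 0.525 f [-8.5 -1.8  4.7] g 0.295 62.7 t 31.28 q [-0.44  0.01 -0.19  2.38  0.76  0.38 -2.6 ]
cage [-0.147  0.224  0.015] zt [ 0.49   0.013 -0.871] yt [ 0.161 -0.984  0.076] pitch 0.512 f [ -9.2 -17.1  26.1] g 0.288 63.6 t 31.7 q [-1.08  0.04  0.48  2.41  0.76  0.32 -2.6 ]
wrist [((424, 104), [-0.05, 0.191], [-0.041, 0.187]), ((455, 289), [-0.137, 0.167], [-0.136, 0.161]), ((163, 323), [-0.172, 0.29], [-0.173, 0.294]), ((155, 121), [-0.084, 0.314], [-0.078, 0.321])]
top [((270, 250), [-0.044, 0.189], [-0.041, 0.19]), ((283, 301), [-0.134, 0.161], [-0.133, 0.162]), ((209, 319), [-0.171, 0.289], [-0.17, 0.291]), ((198, 268), [-0.082, 0.315], [-0.08, 0.318])]
side none
```

The tray is flat now, 20 mm off centre and 0.17 rad off square. I'll ease up 3 mm, then turn and shift it.

```bash
python3 -m crank '[[0,-0.005,-0.01,0.04],[-0.008,-0.02,-0.015,0.08],[-0.015,-0.035,-0.02,0.12],[-0.018,-0.05,-0.023,0.15],[-0.018,-0.05,-0.023,0.15]]' >/dev/null; python3 st.py; python3 tw.py
```

```text
cage [-0.152  0.238  0.015] zt [ 0.478  0.007 -0.878] yt [ 0.059 -0.998  0.023] pitch 0.499 f [ 2.7 -1.6 -5. ] g 0.291 68.2 t 32.27 q [-1.73  0.07  1.12  2.42  0.62  0.31 -2.6 ]
wrist [((426, 101), [-0.06, 0.194], [-0.051, 0.19]), ((462, 290), [-0.149, 0.177], [-0.148, 0.171]), ((167, 328), [-0.172, 0.303], [-0.174, 0.309]), ((157, 128), [-0.083, 0.32], [-0.076, 0.326])]
top [((268, 257), [-0.057, 0.192], [-0.054, 0.193]), ((275, 309), [-0.149, 0.175], [-0.148, 0.176]), ((199, 319), [-0.172, 0.306], [-0.171, 0.309]), ((194, 267), [-0.08, 0.323], [-0.078, 0.325])]
side none
```

12 mm and 0.08 rad off, and flat, which is well within tolerance. Releasing and backing off along the tool axis.

```bash
python3 -m crank '[[0,0,0,0],[0,0,0,0],[0,0,0,0],[0,0,0,0],[0,0,0,0]]' 0.3 >/dev/null; python3 st.py; python3 -m crank '[[0,0,-0.03,0],[0,0,-0.08,0],[0,0,-0.14,0],[0,0,-0.2,0],[0,0,-0.26,0]]' >/dev/null; python3 st.py; python3 -m crank '[[0,0,-0.05,0],[0,0,-0.05,0],[0,0,-0.05,0]]' >/dev/null; python3 st.py; cat tw.py | sed 's/\.04)/.026)/' >/dev/null; python3 tw.py
```

```text
cage [-0.152  0.239  0.015] zt [ 0.479  0.009 -0.878] yt [ 0.062 -0.998  0.024] pitch 0.5 f [-0.4  0.3 -0.1] g 0.646 0.0 t 32.83 q [-1.72  0.07  1.12  2.41  0.62  0.31 -2.6 ]
cage [-0.165  0.243  0.022] zt [ 0.45   0.024 -0.893] yt [ 0.067 -0.998  0.007] pitch 0.467 f [-0.6 -0.3 -0.9] g 0.65 0.0 t 33.25 q [-1.34  0.    0.7   2.4   0.62  0.39 -2.6 ]
cage [-0.173  0.24   0.04 ] zt [ 0.451  0.022 -0.892] yt [ 0.063 -0.998  0.007] pitch 0.468 f [-1.  -0.5  0.5] g 0.653 0.0 t 33.5 q [-1.05 -0.06  0.38  2.4   0.61  0.46 -2.6 ]
wrist [((416, 88), [-0.06, 0.196], [-0.052, 0.192]), ((444, 253), [-0.15, 0.179], [-0.149, 0.174]), ((194, 285), [-0.174, 0.306], [-0.175, 0.31]), ((182, 115), [-0.084, 0.322], [-0.078, 0.328])]
top [((268, 257), [-0.057, 0.192], [-0.054, 0.193]), ((275, 309), [-0.149, 0.175], [-0.148, 0.176]), ((199, 318), [-0.17, 0.306], [-0.169, 0.309]), ((195, 267), [-0.08, 0.321], [-0.078, 0.324])]
side none
```

```bash
for i in 1 2; do python3 -m crank '[[0.02,0,-0.06,0],[0.04,0,-0.1,0],[0.06,0,-0.15,0],[0.09,0,-0.2,0],[0.1,0,-0.25,0]]' >/dev/null; python3 st.py; done; python3 -m crank '[[0,0,0,0],[0,0,0,0],[0,0,0,0]]' >/dev/null; python3 tw.py; python3 - <<'E'
from h import *
T=cam('top'); S=cam('side')
for b in blobs(T,(20,120,60),(32,255,255),40)[:6]: print('yel',cv2.boundingRect(b))
# ring: bright low-sat pixels inside the tray's quad
q=np.array([[268,257],[275,309],[199,318],[195,267]]); m=np.zeros((480,640),np.uint8); cv2.fillPoly(m,[q],255)
hsv=cv2.cvtColor(T['color'],cv2.COLOR_RGB2HSV); g=((hsv[:,:,1]<60)&(hsv[:,:,2]>110)&(m>0)); ys,xs=np.where(g); print('ring px',len(xs),xs.min(),xs.max(),ys.min(),ys.max(),'c',cage(ray(T,(xs.min()+xs.max())/2,(ys.min()+ys.max())/2,.02)).round(3))
b=cv2.imread('pics/top0.png')[:,:,::-1].astype(int)
for nm,(x,y,w,h) in dict(gauge=(442,262,62,92),oil=(128,190,50,45),spare=(295,360,44,46)).items(): print(nm,np.abs(T['color'].astype(int)-b)[y:y+h,x:x+w].sum(2).mean().round(1))
for b in blobs(T,(0,150,50),(6,255,255),40): print('red',cv2.boundingRect(b))
s0=cv2.imread('pics/s4.png')[:,:,::-1].astype(int); print('sash diff vs raised view',np.abs(S['color'].astype(int)-s0)[110:280,285:335].sum(2).mean().round(1), 'vs shut', np.abs(S['color'].astype(int)-cv2.imread('pics/side0.png')[:,:,::-1].astype(int))[110:280,285:335].sum(2).mean().round(1))
E
```

```text
cage [-0.183  0.242  0.147] zt [ 0.449  0.024 -0.893] yt [ 0.065 -0.998  0.006] pitch 0.466 f [1.  0.8 0.6] g 0.653 0.0 t 34.07 q [-1.09 -0.3   0.36  2.31  0.52  0.78 -2.46]
cage [-0.192  0.242  0.254] zt [ 0.448  0.024 -0.894] yt [ 0.065 -0.998  0.006] pitch 0.465 f [-0.2  0.   0.1] g 0.653 0.0 t 34.48 q [-1.1  -0.42  0.3   2.16  0.47  1.05 -2.39]
wrist [((369, 172), [-0.059, 0.195], [-0.054, 0.193]), ((380, 252), [-0.15, 0.178], [-0.148, 0.176]), ((262, 266), [-0.174, 0.308], [-0.173, 0.31]), ((255, 184), [-0.081, 0.324], [-0.078, 0.327])]
top [((268, 257), [-0.057, 0.192], [-0.054, 0.193]), ((275, 309), [-0.149, 0.175], [-0.148, 0.176]), ((199, 318), [-0.17, 0.306], [-0.169, 0.309]), ((194, 267), [-0.08, 0.323], [-0.078, 0.325])]
side none
yel (132, 195, 38, 38)
yel (181, 250, 112, 89)
ring px 630 221 263 265 306 c [-0.107  0.238  0.02 ]
gauge 13.4
oil 12.3
spare 17.7
red (598, 125, 42, 123)
red (398, 178, 18, 44)
red (185, 259, 28, 36)
red (598, 222, 27, 55)
red (625, 248, 13, 19)
sash diff vs raised view 16.8 vs shut 65.5
```

The tray is flat at the mat with the ring inside, the shutter is up, the bystanders haven't moved and the hand is clear. Handing in.

```bash
python3 -c "
from workcell import manip
print(manip.hand_in())"
```

```text
the job is handed in; nothing more can be done
None
```

I handed the job in with the shutter raised about 220 mm and standing by itself, and the tray released flat about 12 mm and 0.08 rad off the mat's centre with the ring in it; the gauge stand, bottle and spare ring looked unmoved, the hand-in returned no verdict, the tip over the sill (step 2) I judged only from forces and poses, I viewed 11 pictures (one over the limit of 10), and the tool tilt I needed to get under the roof came from driving the arm past its reach.

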